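# Blank off a meter boss for its pressure test

### The arm

A 6-joint arm with a two-finger parallel gripper is mounted at the origin on the work surface. World frame = base frame: x ahead of the robot, y to its left, z up, the work surface at z = 0. Lengths are in m, angles in rad, forces in N, time in s.
With the tool pointing down it reaches from about 0.3 to 0.875 m from the base axis. Payload 6.4 kg.
Tool frame: the origin (TCP) lies midway between the tips of the shut fingers; the grasp point (between the pads) lies 19 mm behind it; y points along the fingers, x is the direction in which the jaws open and shut, and the axes are right-handed (so a half turn about y gives the same grasp; the last joint's range is limited). The gripper opens to 85 mm and grips with 20 to 120 N. Pads are 22 mm wide; open, the fingers measure 114 mm over their backs; the gripper's body (76 mm by 85 mm) begins 54 mm behind the grasp point. The pads swing forward as they close: fully open they stand 13 mm farther back than shut.
Start: joints at [-1.388, 0.181, 1.607, -0, 1.354, -0.206], TCP at [0.218, -0.532, 0.197] pointing down, gripper open.
Joint ranges: [-2.99, 2.99], [-0.89, 2.07], [0.3, 2.58], [-1.14, 4.28], [0, 2.63], [-3.12, 3.12]. Speed limits (rad/s): [2.57, 2.57, 3.01, 3.14, 3.14, 3.14].

### API

Orientations are given as a unit quaternion [w, x, y, z].
In Python, from bench import ctrl gives the robot as it stands.
- The arm moves only by the tool step_arm, never from a script. Its argument "commands" is a list of rows, each a list of 7 numbers: the turn, a rotation vector about the tool's x, y, z in units of 6 degrees (1.0 is 6 degrees), then the shift along the tool's x, y, z in units of 30 mm (1.0 is 30 mm), then the opening, from 0 (shut) to 1 (fully open). A call has 1 to 10 rows; each row shifts and turns the commanded pose from where the row before left it, along the tool's axes as they then stand; what a row does not reach is not made up. A row lasts 1/10 s, in which the tool goes at most 50 mm and 8.59 degrees, less where a joint would pass 70% of its speed; a pose out of reach is approached as far as the arm can. A call with a number of a shift or a turn outside -1 to 1 is refused whole. A call with a gripper value outside its range is refused whole. The fingers move at their own pace and stop on an object; the grip force is fixed at half the most. Time passes only in rows, so rows that do not move let the fingers close. It gives the time, the measured TCP pose, the force and the opening at its end, in the units of the state.
- ctrl.get_obs(): the state, without advancing time (a new reading comes with each control period).
- ctrl.camera(name): name is "side" or "top" or "wrist"; returns (picture, depth): 400x640x3 uint8, blue, green, red; 400x640 float32, m along the optical axis (not along the pixel's ray), 0 where there is no reading.
- ctrl.get_calibration(name): a dict with "intrinsics" (3x3 intrinsics, pixels), "D" ([k1, k2, p1, p2, k3] as OpenCV has them; the pictures are not rectified), "R" (3x3) and "t" (3): a world point X has camera coordinates R X + t. Camera axes: x right, y down, z forward; pixel columns grow to the right and rows downward; lengths in m; the calibration is good to about 2 mm. A picture is of the moment at which its call begins: read the wrist's pose just before it. get_calibration takes no time and is no camera call; for the wrist camera it gives the pose at the moment of the call.
- ctrl.hand_in(): hands the job in, once; it reports no verdict.
Trained networks look in the newest picture that a camera, given by its name, has taken for a name from the list of things; names that differ only in an ending like _2 or _b are one class to them, and where a whole thing is asked for, a point or a joint stands for the part that bears it (a point fixed in the world has none). Each returns a list of dicts, best first, with "p" (0 to 1); they miss things now and then, are a little off and sometimes report something else, mostly with a low value. They report only what shows in the picture. A call takes as long as a camera call. They do not tell look-alikes from the thing itself.
- ctrl.boxes_of(thing, camera): "point" ([x, y, z] in m, in the coordinates of the camera as it stood for that picture, good to about 4 mm: the middle of the surface that is visible of it).
- ctrl.silhouettes(thing, camera): "pixels" (400x640 bool, what is visible of it).
The state is a dict: "time_s": time; "q": joint angles; "dq": joint speeds; "joint_efforts": joint torques, N m; "eef_pos": TCP position; "eef_rot": TCP orientation; "wrist_force": force on the tool from outside, world axes, zero at the start; "torque": the same for the moment, N m; "opening": opening from 0.0 (shut) to 1.0 (fully open).
Only numpy, scipy, OpenCV 4.12 (cv2) and the standard library are available. Lean on these libraries where they do the work, as an engineer would, in place of code of your own. Each camera call takes 0.05 s, during which the arm holds its last target.

### The job

Get the clamped green gas meter case ready for its pressure test. First take the grey dust cap off the boss on top of the case and stand it in the shallow steel parts tray; then build up on the bare boss, in this order, the rubber gasket ring flat on the seat, the brass swivel nut flat on the gasket, and last the steel test plug, shank down in the nut with its head resting on the nut. Keep every part the way up it now stands, let go of each before taking the next, and leave the tin and the wrench where they are.

Things in the scene. Friction and masses are not known exactly. Their poses are not given: they have to be found in the camera images.
- meter: Green meter case 150 x 190 mm, 80 mm high, fixed in a cam lock jig; clamp up to 136 mm high on its -y side, over 90 mm from the boss. Origin: at counter height under the axis of the round steel boss on the case; z up. Boss: 68 mm disc, flat top (the seat) 92 mm above the origin; in its centre a spigot 24 mm diameter, 16 mm high, at the start under the cap.
- tray: Shallow square dark steel parts tray, 110 x 110 mm, 15 mm high, walls and floor 4 mm thick, held fast to the counter. Origin: centre of its underside, z up, sides along x and y.
- cap: Grey plastic dust cap, an upside-down cup: 44 mm outside diameter, 30 mm high, bore 34 mm, top 5 mm thick, 30 g. Starts loose on the boss, its rim on the seat and the spigot inside. Origin: centre of its open lower rim, z up.
- gasket: Flat orange rubber gasket ring (stiff): 60 mm outside diameter, 34 mm hole, 10 mm thick, 30 g, lying on the counter. Origin: centre of its underside, z up.
- nut: Brass hexagonal swivel nut lying on the counter: 54 mm across flats, 62 mm across corners, 26 mm high, plain through bore of 34 mm, about 250 g. Origin: centre of its underside, z up; one pair of flats faces along its x axis, the others at 60 degree steps.
- plug: Steel test plug standing on its shank on the counter: shank 24 mm diameter, 16 mm long; above it a round head 44 mm diameter, 8 mm thick; on top a square grip 20 x 20 mm, 22 mm high; 46 mm in all, about 160 g. Origin: centre of the shank's lower end, z up; the grip's sides face along x and y. Seated, this point is 112 mm above the meter's origin.
- tin: Bystander: closed grey tin, 68 mm diameter, 70 mm high. Origin: centre of its underside. Leave it alone.
- wrench: Bystander: steel wrench 190 mm long lying along its x axis. Origin: underside. Leave it alone.
Not all that is in view belongs to the job. Of the things shaped like the nut, the brass one is meant.

How it is judged:
By the outcome, as a careful person would: the job done as asked, in the order asked, and still so for the second after the job is handed in, with the robot touching nothing.
It also fails if it takes over 144 s, if anything falls off the work surface, if the arm or the gripper's body presses on something with over 40 N, if the wrist force passes 120 N, or if a joint passes its speed limit or range.

## Working session

There is one attempt and no reset: what is moved stays moved. The work goes in short steps, Python scripts to look and compute and a tool call to move; the robot and the scene stay as the last step left them, time stands still between calls to the robot, and variables do not carry over. Pictures are saved under pics/ and viewed, and the job is handed in when it is done.

Besides the shell and the picture viewer there is one more tool, called after "Call:" by a JSON object that holds its "fn" and its "kwargs". step_arm: Moves the arm, as the interface text tells. Its arguments: {"type":"object","properties":{"commands":{"type":"array"}},"required":["commands"]}

```bash
ls; mkdir -p pics; cat > h.py <<'E'
import numpy as np, cv2
from bench import ctrl
E
python3 - <<'E'
from h import *
o=ctrl.get_obs(); print({k:np.round(v,3) for k,v in o.items()})
for n in ("side","top","wrist"):
    im,d=ctrl.camera(n); cv2.imwrite(f"pics/a_{n}.png",im); np.savez(f"pics/a_{n}.npz",im=im,d=d)
    c=ctrl.get_calibration(n); print(n,{k:np.round(v,3).tolist() for k,v in c.items()})
    R,t=np.array(c["R"]),np.array(c["t"])
    for th in ["meter","tray","cap","gasket","nut","plug","tin","wrench"]:
        for b in ctrl.boxes_of(th,n): print(n,th,round(b["p"],2),np.round(R.T@(np.array(b["point"])-t),3))
E
```

```text
pics
{'time_s': np.float64(0.0), 'q': array([-1.388,  0.182,  1.608, -0.   ,  1.354, -0.206]), 'dq': array([-0.001, -0.001,  0.001, -0.002, -0.001,  0.001]), 'joint_efforts': array([-1.0000e-03, -4.4487e+01, -3.5134e+01, -0.0000e+00,  9.0000e-03,
       -0.0000e+00]), 'eef_pos': array([ 0.218, -0.531,  0.196]), 'eef_rot': array([ 0.588, -0.587,  0.394, -0.394]), 'wrist_force': array([ 0.338, -0.138, -0.006]), 'torque': array([ 0.004, -0.042, -0.028]), 'opening': np.float64(0.999)}
side {'intrinsics': [[413.942, 0.0, 317.875], [0.0, 413.942, 196.966], [0.0, 0.0, 1.0]], 'D': [-0.068, 0.0, 0.0, 0.0, 0.0], 'R': [[0.988, -0.155, -0.02], [-0.098, -0.517, -0.85], [0.122, 0.842, -0.526]], 't': [-0.511, 0.092, 1.029]}
side meter 0.74 [ 0.675 -0.039  0.056]
side meter 0.46 [0.647 0.077 0.116]
side tray 0.71 [ 0.44  -0.306  0.002]
side cap 0.82 [0.651 0.08  0.113]
side nut 0.9 [0.498 0.008 0.019]
side nut 0.83 [0.452 0.103 0.017]
side nut 0.72 [0.362 0.037 0.025]
side nut 0.54 [0.376 0.173 0.018]
side tin 0.98 [ 0.576 -0.4    0.061]
side wrench 0.67 [0.639 0.348 0.004]
top {'intrinsics': [[423.
[... 155 characters left out ...]
, -0.004, -0.991]], 't': [-0.003, 0.513, 1.006]}
top meter 0.66 [0.672 0.02  0.083]
top tray 0.57 [ 0.445 -0.301  0.003]
top cap 0.52 [0.65  0.093 0.123]
top gasket 0.72 [ 0.44  -0.081  0.011]
top gasket 0.62 [ 0.577 -0.373  0.068]
top nut 0.82 [0.374 0.188 0.024]
top nut 0.72 [0.356 0.05  0.023]
top nut 0.67 [0.5   0.018 0.028]
top nut 0.53 [0.447 0.113 0.026]
top plug 0.52 [0.432 0.278 0.024]
top tin 0.68 [ 0.575 -0.374  0.07 ]
top wrench 0.8 [0.675 0.35  0.003]
wrist {'intrinsics': [[291.56, 0.0, 317.775], [0.0, 291.56, 203.797], [0.0, 0.0, 1.0]], 'D': [-0.014, 0.0, 0.0, 0.0, 0.0], 'R': [[0.379, -0.925, -0.0], [-0.88, -0.361, 0.309], [-0.286, -0.117, -0.951]], 't': [-0.576, -0.041, 0.38]}
```

View pics/a_side.png

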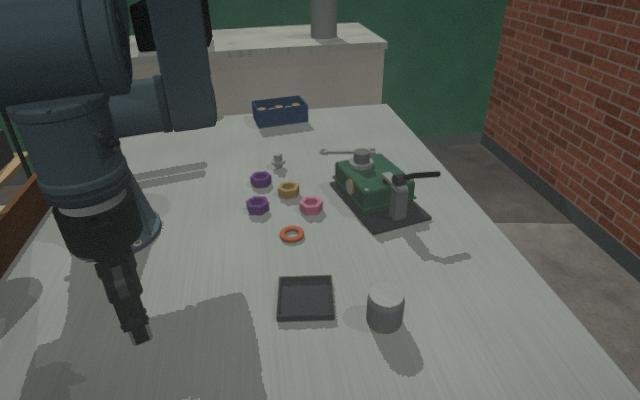

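View pics/a_top.png

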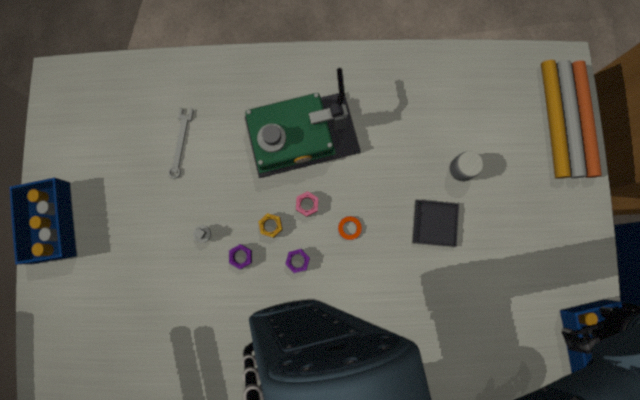

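View pics/a_wrist.png

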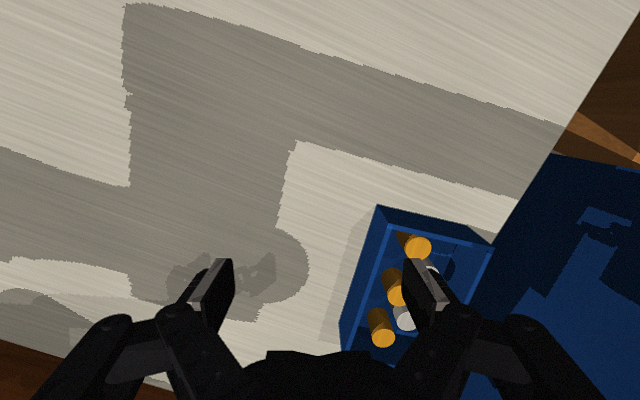

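The side and top views agree: cap on the boss near (0.65, 0.087), tray (0.44, -0.305), gasket (0.44, -0.08), plug (0.43, 0.28). The brass nut, at top-view pixel (270,225), is near (0.447, 0.108). The pink and purple nuts are decoys. Next I'll refine these from the depth images.

```bash
cat > h.py <<'E'
import numpy as np, cv2
from bench import ctrl
def world(d,c):
    K=np.array(c["intrinsics"]);D=np.array(c["D"]);R=np.array(c["R"]);t=np.array(c["t"])
    h,w=d.shape
    u,v=np.meshgrid(np.arange(w),np.arange(h))
    p=cv2.undistortPoints(np.stack([u,v],-1).reshape(-1,1,2).astype(np.float64),K,D).reshape(h,w,2)
    P=np.dstack([p[...,0]*d,p[...,1]*d,d])
    W=(P-t)@R
    W[d<=0]=np.nan
    return W
def shoot(n,name):
    c=ctrl.get_calibration(n); im,d=ctrl.camera(n)
    cv2.imwrite(f"pics/{name}.png",im)
    return im,d,c,world(d,c)
def topface(W,mask,band=0.004):
    P=W[mask]; P=P[~np.isnan(P[:,0])]
    zt=np.percentile(P[:,2],97)
    T=P[P[:,2]>zt-band]
    (c,r)=cv2.minEnclosingCircle(T[:,:2].astype(np.float32)*1000)
    return dict(zt=zt,cen=np.round(np.array(c)/1000,4),r=round(r,1),mean=np.round(T.mean(0),4),rect=cv2.minAreaRect(T[:,:2].astype(np.float32)*1000),n=len(T))
def tcp():
    o=ctrl.get_obs(); q=o["eef_rot"]
    from scipy.spatial.transform import Rotation as Ro
    R=Ro.from_quat([q[1],q[2],q[3],q[0]]).as_matrix()
    return np.array(o["eef_pos"]),R,o
def plan(target,yaw_deg):
    """shift in tool axes (after turning), turn about tool y, for tool x at yaw_deg, pointing down"""
    p,R,o=tcp()
    a=np.radians(yaw_deg); x=np.array([np.cos(a),np.sin(a),0]); y=np.array([0,0,-1.]); z=np.cross(x,y)
    Rt=np.stack([x,y,z],1)
    from scipy.spatial.transform import Rotation as Ro
    rv=np.degrees(Ro.from_matrix(R.T@Rt).as_rotvec())/6
    print("turn units",np.round(rv,2),"shift(now axes)",np.round(R.T@(np.array(target)-p)/.03,2),"shift(after turn)",np.round(Rt.T@(np.array(target)-p)/.03,2))
    print("time",o["time_s"],"tcp",np.round(p,4),"yaw",np.degrees(np.arctan2(R[1,0],R[0,0])),"tilt",np.degrees(np.arccos(-R[2,1])),"q",np.round(o["q"],2),"open",o["opening"],"F",np.round(o["wrist_force"],1))
E
python3 - <<'E'
from h import *
for n in ("side","top"):
    im,d,c,W=shoot(n,"b_"+n)
    for th in ["cap","gasket","nut","plug","tray","tin"]:
        for s in ctrl.silhouettes(th,n):
            m=s["pixels"]
            if m.sum()<20 or s["p"]<.3: continue
            f=topface(W,m); bgr=im[m].mean(0).astype(int)
            print(n,th,round(s["p"],2),{k:f[k] if k!="rect" else np.round(np.hstack(f[k][:2]+(f[k][2],)),1) for k in f},bgr)
c=ctrl.get_calibration("wrist"); R,t=np.array(c["R"]),np.array(c["t"])
p,Rt,o=tcp(); print("cam in tool",Rt.T@(-R.T@t-p), Rt.T@R.T)
plan([0.648,0.088,0.25],90)
E
```

```text
side cap 0.78 {'zt': np.float64(0.12227873905255882), 'cen': array([0.653 , 0.0892]), 'r': 20.7, 'mean': array([0.652 , 0.0875, 0.1209]), 'rect': array([652. ,  89.3,  34.6,  39.1,  87.2]), 'n': 80} [78 80 77]
side cap 0.71 {'zt': np.float64(0.00842966446211731), 'cen': array([0.6661, 0.3377]), 'r': 90.8, 'mean': array([0.6474, 0.3485, 0.0064]), 'rect': array([667.4, 346.4,  35.1, 180.8,  81.1]), 'n': 93} [114 118 114]
side gasket 0.74 {'zt': np.float64(0.12545256439433902), 'cen': array([ 0.7501, -0.0671]), 'r': 53.8, 'mean': array([ 0.7489, -0.0734,  0.1274]), 'rect': array([749.2, -71.9,  22. , 107.5,  79.7]), 'n': 228} [64 71 61]
side gasket 0.53 {'zt': np.float64(0.012716575233644412), 'cen': array([ 0.4374, -0.0873]), 'r': 31.9, 'mean': array([ 0.4383, -0.0894,  0.0108]), 'rect': array([439. , -87. ,  61.7,  56.1,  80.8]), 'n': 200} [ 68  88 132]
side nut 0.79 {'zt': np.float64(0.0286798030487637), 'cen': array([0.4477, 0.1085]), 'r': 29.7, 'mean': array([0.4489, 0.1067, 0.0269]), 'rect': array([448.6, 108.1,  52.1,  57.1,  42.6]), 'n': 114} [ 67  95 109]
side nut 0.7 {'zt': np
[... 3001 characters left out ...]
6 {'zt': np.float64(0.07225613743972388), 'cen': array([ 0.5811, -0.3824]), 'r': 31.0, 'mean': array([ 0.5805, -0.3825,  0.0701]), 'rect': array([ 580.7, -382.5,   58.3,   56.8,   50.2]), 'n': 344} [104 112 112]
cam in tool [ 0.00086222 -0.17683589  0.07837405] [[ 9.99999972e-01  3.38556996e-05 -2.36010837e-04]
 [ 2.34938944e-04 -3.08612229e-01  9.51187908e-01]
 [-4.06326984e-05 -9.51187937e-01 -3.08612228e-01]]
turn units [ -0.   -26.29  -0.  ] shift(now axes) [-13.69  -1.76  21.1 ] shift(after turn) [ 20.67  -1.76 -14.33]
time 2.05 tcp [ 0.218  -0.5321  0.1973] yaw -67.72370765526152 tilt 0.002671598121274361 q [-1.39  0.18  1.61 -0.    1.35 -0.21] open 0.998988814826402 F [-0.1 -1.1  0.5]
```

Call:
{"fn": "step_arm", "kwargs": {"commands": [[0, -1, 0, 0, -0.3, 0, 1], [0, -1, 0, 0, -0.3, 0, 1], [0, -1, 0, 0, -0.3, 0, 1], [0, -1, 0, 0, -0.3, 0, 1], [0, -1, 0, 0, -0.3, 0, 1], [0, -1, 0, 0, -0.3, 0, 1], [0, -1, 0, 0, -0.3, 0, 1], [0, -1, 0, 0, -0.3, 0, 1], [0, -1, 0, 0, -0.3, 0, 1], [0, -1, 0, 0, -0.3, 0, 1]]}}

```text
time_s: 3.05
eef_pos: [0.218, -0.532, 0.2876]
eef_rot: [0.706, -0.706, 0.046, -0.046]
wrist_force: [0.3, 0.3, -0.0]
opening: 0.998
```

Call:
{"fn": "step_arm", "kwargs": {"commands": [[0, -1, 0, 0, 0, 0, 1], [0, -0.29, 0, 0, 0, 0.5, 1], [0, 0, 0, 0.7, 0, 1, 1], [0, 0, 0, 0.7, 0, 1, 1], [0, 0, 0, 0.7, 0, 1, 1], [0, 0, 0, 0.7, 0, 1, 1], [0, 0, 0, 0.7, 0, 1, 1], [0, 0, 0, 0.7, 0, 1, 1], [0, 0, 0, 0.7, 0, 1, 1], [0, 0, 0, 0.7, 0, 1, 1]]}}

```text
time_s: 4.05
eef_pos: [0.387, -0.2758, 0.2875]
eef_rot: [-0.707, 0.707, 0.0, 0.0]
wrist_force: [0.6, -0.2, -0.5]
opening: 1.001
```

```bash
python3 - <<'E'
from h import *
plan([0.652,0.03,0.27],0)
E
```

```text
turn units [0. 0. 0.] shift(now axes) [ 8.83  0.58 10.19] shift(after turn) [ 8.83  0.58 10.19]
time 4.05 tcp [ 0.387  -0.2758  0.2875] yaw 0.0043092043206097485 tilt 0.03299427234945591 q [-0.87 -0.11  1.73  0.    1.53 -0.87] open 1.0009900475008147 F [ 0.6 -0.2 -0.5]
```

Call:
{"fn": "step_arm", "kwargs": {"commands": [[0, 0, 0, 0.88, 0.06, 1, 1], [0, 0, 0, 0.88, 0.06, 1, 1], [0, 0, 0, 0.88, 0.06, 1, 1], [0, 0, 0, 0.88, 0.06, 1, 1], [0, 0, 0, 0.88, 0.06, 1, 1], [0, 0, 0, 0.88, 0.06, 1, 1], [0, 0, 0, 0.88, 0.06, 1, 1], [0, 0, 0, 0.88, 0.06, 1, 1], [0, 0, 0, 0.88, 0.06, 1, 1], [0, 0, 0, 0.88, 0.06, 1, 1]]}}

```text
time_s: 5.05
eef_pos: [0.6512, 0.0245, 0.2692]
eef_rot: [-0.707, 0.707, 0.0, -0.0]
wrist_force: [0.1, -1.0, -0.0]
opening: 0.999
```

```bash
cat >> h.py <<'E'
def survey(n,name,things):
    im,d,c,W=shoot(n,name)
    for th in things:
        for s in ctrl.silhouettes(th,n):
            m=s["pixels"]
            if m.sum()<20 or s["p"]<.3: continue
            f=topface(W,m); bgr=im[m].mean(0).astype(int); v,u=np.nonzero(m)
            print(n,th,round(s["p"],2),"px",int(u.mean()),int(v.mean()),"zt",round(f["zt"],4),"cen",f["cen"],"r",f["r"],"mean",f["mean"],"rect",np.round(np.hstack(f["rect"][:2]+(f["rect"][2],)),1),f["n"],bgr)
    return im,d,c,W
E
python3 - <<'E'
from h import *
plan([0.652,0.09,0.27],0)
survey("wrist","c_wrist",["cap","gasket","nut","plug"])
E
```

```text
turn units [0. 0. 0.] shift(now axes) [ 0.03 -0.03  2.18] shift(after turn) [ 0.03 -0.03  2.18]
time 5.05 tcp [0.6512 0.0245 0.2692] yaw 0.024794076971682438 tilt 0.006044812683217506 q [-0.14  0.3   1.31 -0.    1.52 -0.14] open 0.998645339104136 F [ 0.1 -1.  -0. ]
wrist cap 0.6 px 319 117 zt 0.1235 cen [0.6529 0.0939] r 21.9 mean [0.6528 0.0943 0.122 ] rect [652.7  93.8  42.3  41.9  89.1] 1338 [ 93  96 100]
wrist gasket 0.93 px 189 230 zt 0.0113 cen [ 0.439  -0.0869] r 29.6 mean [ 0.4398 -0.0862  0.0097] rect [439.2 -86.9  56.5  58.   72.3] 631 [ 15  62 163]
wrist nut 0.97 px 216 168 zt 0.0273 cen [0.5    0.0182] r 30.2 mean [0.4998 0.0186 0.0258] rect [499.9  18.   59.9  53.5  55.6] 751 [ 95  77 157]
wrist nut 0.88 px 173 103 zt 0.0275 cen [0.4491 0.1091] r 31.1 mean [0.4491 0.1101 0.026 ] rect [448.7 110.1  59.5  55.9  70.6] 951 [ 25  82 118]
wrist nut 0.63 px 119 151 zt 0.0273 cen [0.3597 0.0443] r 30.8 mean [0.3596 0.0444 0.0259] rect [359.7  43.7  55.2  60.9  72.3] 840 [76 24 65]
wrist nut 0.59 px 109 44 zt 0.0275 cen [0.3739 0.1847] r 30.7 mean [0.3747 0.1853 0.026 ] rect [373.9 185.   54.1  61.3  89.3] 1102 [70 19 58]
```

View pics/c_wrist.png

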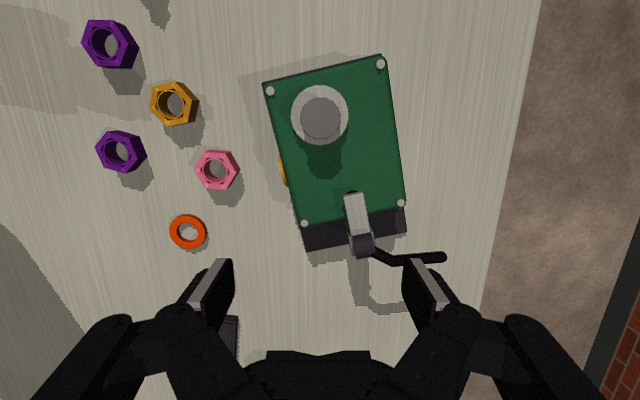

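The wrist view is clear: cap at pixel (319,117) on the boss, brass nut at (173,103), gasket at (189,230), all matching the other views. I'll take the cap at (0.653, 0.094).

Call:
{"fn": "step_arm", "kwargs": {"commands": [[0, 0, 0, 0.05, 0, 0.8, 1], [0, 0, 0, 0, 0, 0.8, 1], [0, 0, 0, 0, 0.5, 0.71, 1], [0, 0, 0, 0, 1, 0, 1], [0, 0, 0, 0, 1, 0, 1], [0, 0, 0, 0, 1, 0, 1], [0, 0, 0, 0, 1, 0, 1], [0, 0, 0, 0, 0.5, 0, 1], [0, 0, 0, 0, 0.5, 0, 1], [0, 0, 0, 0, 0, 0, 1]]}}

```text
time_s: 6.3
eef_pos: [0.6507, 0.0917, 0.1028]
eef_rot: [0.707, -0.707, 0.001, 0.001]
wrist_force: [-0.8, -0.0, -0.6]
opening: 1.0
```

Call:
{"fn": "step_arm", "kwargs": {"commands": [[0, 0, 0, 0, 0, 0, 0], [0, 0, 0, 0, 0, 0, 0], [0, 0, 0, 0, 0, 0, 0], [0, 0, 0, 0, 0, 0, 0], [0, 0, 0, 0, 0, 0, 0], [0, 0, 0, 0, 0, 0, 0], [0, 0, 0, 0, 0, 0, 0], [0, 0, 0, 0, 0, 0, 0], [0, 0, 0, 0, 0, 0, 0], [0, 0, 0, 0, 0, 0, 0]]}}

```text
time_s: 7.3
eef_pos: [0.6517, 0.0923, 0.1043]
eef_rot: [0.707, -0.707, -0.0, 0.0]
wrist_force: [0.1, 0.1, 0.1]
opening: 0.0
```

The fingers shut fully, so the cap isn't gripped. Looking before doing anything else.

```bash
python3 - <<'E'
from h import *
plan([0.652,0.09,0.27],0)
survey("wrist","d_wrist",["cap"])
im,d,c,W=survey("side","d_side",["cap"])
cv2.imwrite("pics/d_side_z.png",cv2.resize(im[120:260,300:460],None,fx=4,fy=4))
E
```

```text
turn units [-0.  0. -0.] shift(now axes) [ 0.01 -5.52 -0.08] shift(after turn) [ 0.01 -5.52 -0.08]
time 7.3 tcp [0.6517 0.0923 0.1043] yaw 0.015944156505138217 tilt 0.0048210685974271784 q [-0.04  0.45  1.46  0.    1.23 -0.04] open 0.0003582422344213179 F [0.1 0.1 0.1]
wrist cap 0.94 px 320 227 zt 0.1232 cen [0.653  0.0946] r 21.7 mean [0.6532 0.1005 0.1221] rect [653.5  99.2  32.5  43.2  84.3] 2601 [83 86 90]
side cap 0.62 px 360 156 zt 0.1225 cen [0.6518 0.0876] r 19.9 mean [0.6517 0.0866 0.1211] rect [651.5  88.   33.3  37.8  27.2] 76 [74 75 72]
```

View pics/d_wrist.png

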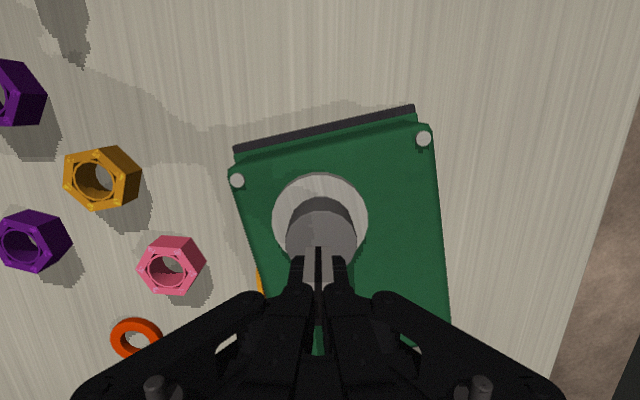

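View pics/d_side_z.png

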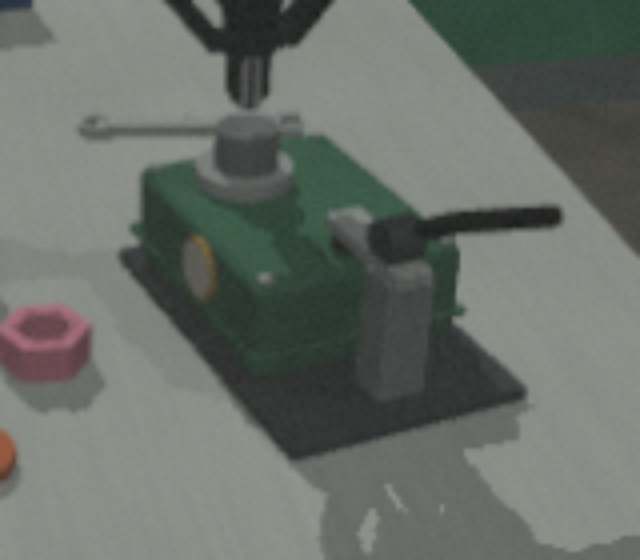

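```bash
python3 - <<'E'
from h import *
im,d,c,W=shoot("wrist","e_wrist")
for v in range(236,300,6):
    print(v,[ (u,np.round(W[v,u],3).tolist()) for u in (305,320,332)])
im,d,c,W=shoot("side","e_side")
for v in range(130,160,2): print(v,[(u,np.round(W[v,u],3).tolist()) for u in (361,363)])
E
```

```text
236 [(305, [0.644, 0.099, 0.123]), (320, [0.653, 0.098, 0.121]), (332, [0.66, 0.098, 0.122])]
242 [(305, [0.644, 0.095, 0.122]), (320, [0.653, 0.095, 0.122]), (332, [0.66, 0.095, 0.123])]
248 [(305, [0.645, 0.102, 0.144]), (320, [0.652, 0.102, 0.145]), (332, [0.66, 0.091, 0.122])]
254 [(305, [0.645, 0.102, 0.151]), (320, [0.652, 0.102, 0.151]), (332, [0.66, 0.087, 0.122])]
260 [(305, [0.645, 0.102, 0.158]), (320, [0.652, 0.102, 0.157]), (332, [0.658, 0.098, 0.151])]
266 [(305, [0.645, 0.102, 0.163]), (320, [0.652, 0.102, 0.163]), (332, [0.658, 0.099, 0.157])]
272 [(305, [0.646, 0.102, 0.168]), (320, [0.652, 0.102, 0.168]), (332, [0.657, 0.103, 0.169])]
278 [(305, [0.646, 0.102, 0.173]), (320, [0.652, 0.102, 0.173]), (332, [0.657, 0.102, 0.173])]
284 [(305, [0.646, 0.103, 0.179]), (320, [0.652, 0.101, 0.175]), (332, [0.657, 0.103, 0.179])]
290 [(305, [0.646, 0.103, 0.183]), (320, [0.652, 0.098, 0.176]), (332, [0.657, 0.103, 0.183])]
296 [(305, [0.646, 0.103, 0.187]), (320, [0.652, 0.095, 0.176]), (332, [0.657, 0.103, 0.186])]
130 [(361, [0.647, 0.079, 0.19]), (363, [0.655, 0.088, 0.18
[... 205 characters left out ...]
(361, [0.648, 0.079, 0.168]), (363, [0.655, 0.083, 0.166])]
140 [(361, [0.648, 0.079, 0.162]), (363, [0.655, 0.082, 0.16])]
142 [(361, [0.649, 0.081, 0.155]), (363, [0.654, 0.08, 0.155])]
144 [(361, [0.649, 0.08, 0.15]), (363, [0.654, 0.079, 0.15])]
146 [(361, [0.651, 0.086, 0.141]), (363, [0.656, 0.084, 0.142])]
148 [(361, [0.726, 0.368, -0.001]), (363, [0.732, 0.364, 0.001])]
150 [(361, [0.655, 0.099, 0.123]), (363, [0.661, 0.103, 0.121])]
152 [(361, [0.652, 0.088, 0.122]), (363, [0.657, 0.087, 0.122])]
154 [(361, [0.65, 0.08, 0.12]), (363, [0.655, 0.076, 0.122])]
156 [(361, [0.647, 0.069, 0.12]), (363, [0.654, 0.073, 0.118])]
158 [(361, [0.648, 0.07, 0.114]), (363, [0.654, 0.073, 0.112])]
```

Both cameras show the shut fingertips at z≈0.141, while the reported TCP is 0.104. So the real tips sit about 37 mm behind the reported TCP, and I'll correct for that from here on. The cap hasn't moved, so I'll open and go 37 mm lower.

Call:
{"fn": "step_arm", "kwargs": {"commands": [[0, 0, 0, 0.03, 0, 0.05, 1], [0, 0, 0, 0, 0, 0, 1], [0, 0, 0, 0, 0, 0, 1], [0, 0, 0, 0, 0, 0, 1], [0, 0, 0, 0, 0, 0, 1], [0, 0, 0, 0, 0, 0, 1], [0, 0, 0, 0, 0.4, 0, 1], [0, 0, 0, 0, 0.4, 0, 1], [0, 0, 0, 0, 0.43, 0, 1], [0, 0, 0, 0, 0, 0, 1]]}}

```text
time_s: 8.6
eef_pos: [0.6502, 0.0938, 0.0637]
eef_rot: [0.707, -0.707, 0.002, 0.002]
wrist_force: [0.3, 0.3, -0.1]
opening: 0.997
```

Call:
{"fn": "step_arm", "kwargs": {"commands": [[0, 0, 0, 0, 0, 0, 0], [0, 0, 0, 0, 0, 0, 0], [0, 0, 0, 0, 0, 0, 0], [0, 0, 0, 0, 0, 0, 0], [0, 0, 0, 0, 0, 0, 0], [0, 0, 0, 0, 0, 0, 0], [0, 0, 0, 0, 0, 0, 0], [0, 0, 0, 0, 0, 0, 0]]}}

```text
time_s: 9.4
eef_pos: [0.6536, 0.0938, 0.0685]
eef_rot: [-0.707, 0.707, 0.001, 0.001]
wrist_force: [0.3, 0.2, 6.3]
opening: 0.492
```

```bash
python3 - <<'E'
from h import *
plan([0.652,0.09,0.27],0)
im,d,c,W=shoot("wrist","f_wrist")
im,d,c,W=shoot("side","f_side")
cv2.imwrite("pics/f_side_z.png",cv2.resize(im[100:240,280:440],None,fx=4,fy=4))
E
```

```text
turn units [0.   0.   0.02] shift(now axes) [-0.04 -6.72 -0.13] shift(after turn) [-0.05 -6.72 -0.13]
time 9.4 tcp [0.6536 0.0938 0.0685] yaw 0.012931806222081637 tilt 0.11881936141243132 q [-0.04  0.49  1.47  0.    1.17 -0.04] open 0.49165581672802505 F [0.3 0.2 6.3]
```

View pics/f_wrist.png

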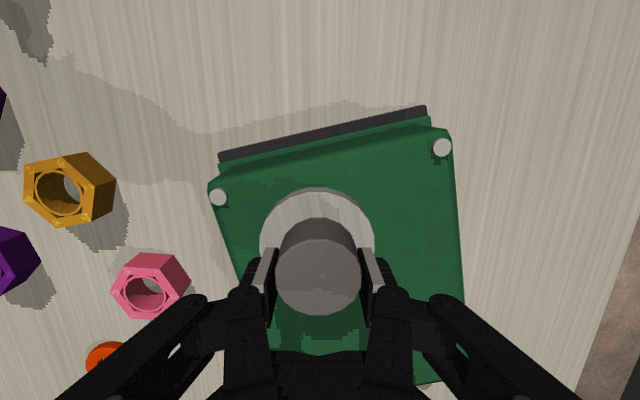

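View pics/f_side_z.png

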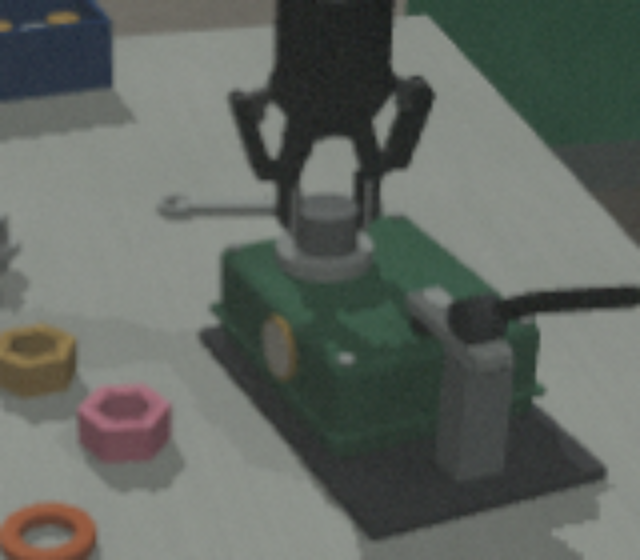

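The cap is held: opening 0.49, with a pad on each side in both pictures. Lifting it.

Call:
{"fn": "step_arm", "kwargs": {"commands": [[0, 0, 0, 0, -0.5, 0, 0], [0, 0, 0, 0, -1, 0, 0], [0, 0, 0, 0, -1, 0, 0], [0, 0, 0, 0, -1, 0, 0], [0, 0, 0, 0, -1, 0, 0], [0, 0, 0, 0, -1, 0, 0], [0, 0, 0, 0, 0, -1, 0], [0, 0, 0, 0, 0, -1, 0], [0, 0, 0, 0, 0, 0, 0], [0, 0, 0, 0, 0, 0, 0]]}}

```text
time_s: 10.5
eef_pos: [0.6524, 0.0334, 0.2327]
eef_rot: [0.707, -0.707, 0.001, -0.0]
wrist_force: [0.5, 0.7, 0.1]
opening: 0.492
```

```bash
python3 - <<'E'
from h import *
plan([0.443,-0.304,0.2],0)
im,d,c,W=shoot("wrist","g_wrist")
x,y,z=W[...,0],W[...,1],W[...,2]
near=np.hypot(x-.653,y-.094)<.06
for zc,nm in ((.092,"boss"),(.108,"spigot")):
    m=near&(abs(z-zc)<.004); P=W[m]; 
    if len(P)<10: print(nm,len(P)); continue
    print(nm,len(P),np.median(P[:,2]),cv2.minEnclosingCircle((P[:,:2]*1000).astype(np.float32)),cv2.fitEllipse((P[:,:2]*1000).astype(np.float32)[cv2.convexHull((P[:,:2]*1000).astype(np.float32),returnPoints=False).ravel()]))
im,d,c,W=shoot("side","g_side")
E
```

```text
turn units [-0.   -0.01 -0.  ] shift(now axes) [ -6.97   1.09 -11.25] shift(after turn) [ -6.98   1.09 -11.25]
time 10.5 tcp [0.6524 0.0334 0.2327] yaw -0.06705568061797446 tilt 0.03175140939437662 q [-0.13  0.33  1.36  0.    1.46 -0.13] open 0.49158239402773035 F [0.5 0.7 0.1]
boss 2831 0.09207692963553454 ((652.241455078125, 95.95967102050781), 33.809288024902344) ((652.1226806640625, 95.82788848876953), (66.51429748535156, 67.24539184570312), 92.29402160644531)
spigot 444 0.10809738930587635 ((652.1659545898438, 96.04735565185547), 11.776677131652832) ((652.2450561523438, 95.97200012207031), (22.994455337524414, 23.078840255737305), 173.35401916503906)
```

View pics/g_wrist.png

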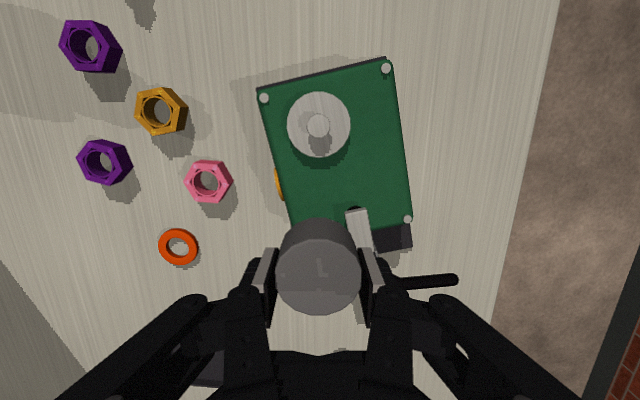

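View pics/g_side.png

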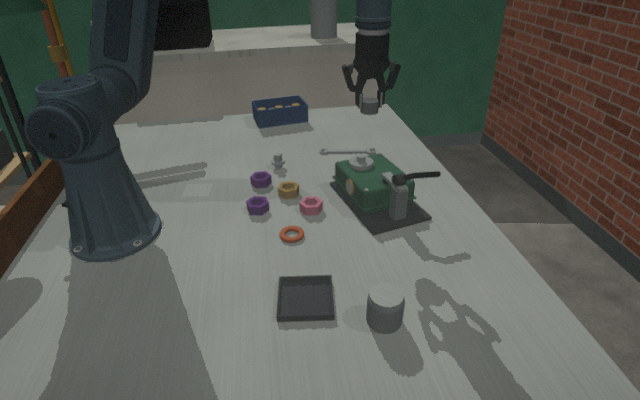

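The wrist view shows the spigot bare at pixel (319,125), world (0.652, 0.096), with the top at 0.108 and the seat at 0.092. The cap is held level. Now to the tray.

Call:
{"fn": "step_arm", "kwargs": {"commands": [[0, 0, 0, -0.58, 0, -0.94, 0], [0, 0, 0, -0.58, 0, -0.94, 0], [0, 0, 0, -0.58, 0, -0.94, 0], [0, 0, 0, -0.58, 0, -0.94, 0], [0, 0, 0, -0.58, 0, -0.94, 0], [0, 0, 0, -0.58, 0, -0.94, 0], [0, 0, 0, -0.58, 0, -0.94, 0], [0, 0, 0, -0.58, 0, -0.94, 0], [0, 0, 0, -0.58, 0, -0.94, 0], [0, 0, 0, -0.58, 0, -0.94, 0]]}}

```text
time_s: 11.6
eef_pos: [0.4784, -0.2482, 0.2325]
eef_rot: [0.707, -0.707, -0.001, 0.001]
wrist_force: [0.9, -0.1, -0.2]
opening: 0.486
```

Call:
{"fn": "step_arm", "kwargs": {"commands": [[0, 0, 0, -0.58, 0.5, -0.94, 0], [0, 0, 0, -0.58, 0.5, -0.94, 0], [0, 0, 0, 0, 1, 0, 0], [0, 0, 0, 0, 1, 0, 0], [0, 0, 0, 0, 1, 0, 0], [0, 0, 0, 0, 1, 0, 0], [0, 0, 0, 0, 1, 0, 0], [0, 0, 0, 0, 0.5, 0, 0], [0, 0, 0, 0, 0, 0, 0]]}}

```text
time_s: 12.5
eef_pos: [0.443, -0.3026, 0.0353]
eef_rot: [0.708, -0.706, 0.001, 0.002]
wrist_force: [-0.3, -0.4, -0.7]
opening: 0.49
```

```bash
python3 - <<'E'
from h import *
plan([0.443,-0.304,-0.0175],0)
survey("wrist","i_wrist",["tray","cap"])
im,d,c,W=shoot("side","i_side")
cv2.imwrite("pics/i_side_z.png",cv2.resize(im[220:340,230:400],None,fx=4,fy=4))
E
```

```text
turn units [-0.03  0.01 -0.03] shift(now axes) [ 0.01  1.76 -0.05] shift(after turn) [-0.    1.76 -0.05]
time 12.5 tcp [ 0.443  -0.3026  0.0353] yaw 0.07334581502858067 tilt 0.2749530844545416 q [-0.82  0.31  1.82  0.    1.02 -0.82] open 0.48997900708639885 F [-0.3 -0.4 -0.7]
wrist tray 0.66 px 316 194 zt 0.0157 cen [ 0.4424 -0.3026] r 74.8 mean [ 0.441  -0.2761  0.0149] rect [ 442.4 -302.6  103.9  110.6   82.8] 2497 [42 40 43]
wrist cap 0.55 px 317 266 zt 0.0899 cen [ 0.4426 -0.3028] r 22.1 mean [ 0.4425 -0.3014  0.0888] rect [ 442.6 -302.8   42.    43.6    0.6] 5505 [80 82 86]
```

View pics/i_wrist.png

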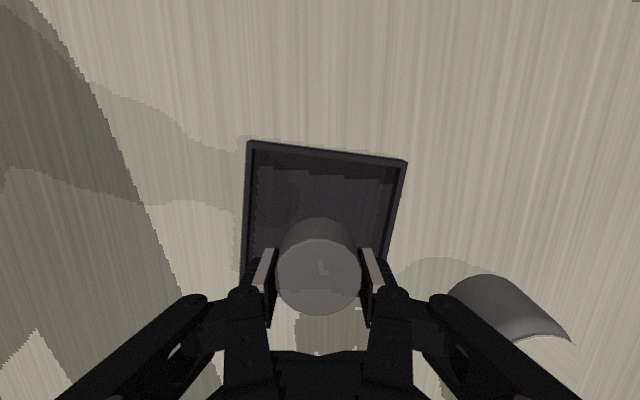

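View pics/i_side_z.png

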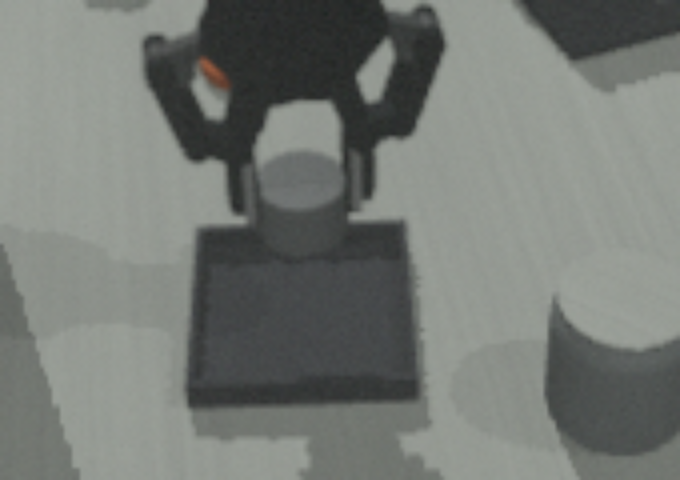

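The cap is centred over the tray at (0.443, -0.303), its top at 0.089, so its rim is 55 mm above the tray floor. Lowering.

Call:
{"fn": "step_arm", "kwargs": {"commands": [[0, 0, 0, 0, 0.5, 0, 0], [0, 0, 0, 0, 0.5, 0, 0], [0, 0, 0, 0, 0.4, 0, 0], [0, 0, 0, 0, 0.2, 0, 0], [0, 0, 0, 0, 0.1, 0, 0], [0, 0, 0, 0, 0.07, 0, 0], [0, 0, 0, 0, 0, 0, 0], [0, 0, 0, 0, 0, 0, 0]]}}

```text
time_s: 13.5
eef_pos: [0.4443, -0.305, -0.0153]
eef_rot: [-0.707, 0.707, 0.0, 0.0]
wrist_force: [-0.8, 0.7, -0.3]
opening: 0.49
```

Call:
{"fn": "step_arm", "kwargs": {"commands": [[0, 0, 0, 0, 0, 0, 0.7], [0, 0, 0, 0, 0, 0, 0.7], [0, 0, 0, 0, 0, 0, 0.7], [0, 0, 0, 0, 0, 0, 0.7], [0, 0, 0, 0, -0.5, 0, 0.7], [0, 0, 0, 0, -0.7, 0, 0.7], [0, 0, 0, 0, -1, 0, 1], [0, 0, 0, 0, -1, 0, 1], [0, 0, 0, 0, -1, 0, 1], [0, 0, 0, 0, -0.5, 0, 1]]}}

```text
time_s: 14.5
eef_pos: [0.4452, -0.3059, 0.1296]
eef_rot: [-0.706, 0.708, 0.001, 0.001]
wrist_force: [1.2, -0.2, -0.6]
opening: 1.003
```

```bash
python3 - <<'E'
from h import *
plan([0.439,-0.0868,0.1],0)
survey("wrist","j_wrist",["tray","cap","gasket"])
E
```

```text
turn units [0.04 0.   0.03] shift(now axes) [-0.21  0.96  7.31] shift(after turn) [-0.21  0.99  7.3 ]
time 14.5 tcp [ 0.4452 -0.3059  0.1296] yaw 0.022134813173283505 tilt 0.30464845144636815 q [-0.82  0.17  1.76  0.    1.2  -0.82] open 1.0034128018353587 F [ 1.2 -0.2 -0.6]
wrist tray 0.9 px 313 182 zt 0.0157 cen [ 0.4416 -0.3046] r 76.8 mean [ 0.4415 -0.3024  0.0151] rect [ 441.7 -305.7  110.4  110.1   82.7] 1798 [38 36 38]
wrist cap 0.83 px 315 189 zt 0.0353 cen [ 0.4433 -0.3046] r 22.0 mean [ 0.4434 -0.3038  0.034 ] rect [ 443.5 -304.3   42.4   43.1   88.7] 1513 [80 83 87]
```

View pics/j_wrist.png

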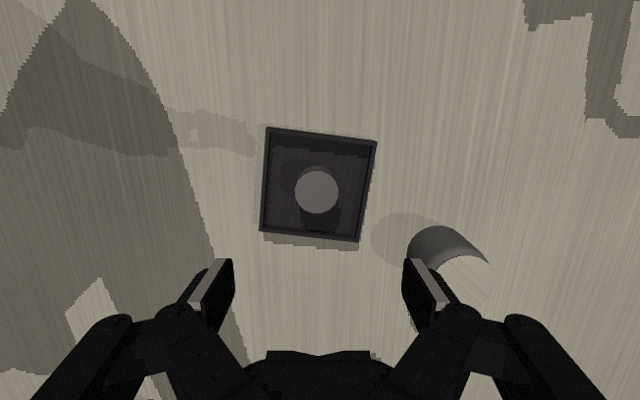

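The cap stands in the tray (pixel (315,189), top at 0.034) and is released. Gasket next.

Call:
{"fn": "step_arm", "kwargs": {"commands": [[0, 0, 0, -0.03, 0, 0.9, 1], [0, 0, 0, -0.03, 0, 0.9, 1], [0, 0, 0, -0.03, 0, 0.9, 1], [0, 0, 0, -0.03, 0, 0.9, 1], [0, 0, 0, -0.03, 0, 0.9, 1], [0, 0, 0, -0.03, 0, 0.9, 1], [0, 0, 0, -0.03, 0, 0.9, 1], [0, 0, 0, 0, 0, 0.5, 1], [0, 0, 0, 0, 0, 0, 1], [0, 0, 0, 0, 0, 0, 1]]}}

```text
time_s: 15.7
eef_pos: [0.4371, -0.1005, 0.1244]
eef_rot: [0.707, -0.707, 0.0, 0.001]
wrist_force: [-0.0, 0.0, 0.5]
opening: 0.998
```

```bash
python3 - <<'E'
from h import *
plan([0.439,-0.0868,-0.039],0)
survey("wrist","k_wrist",["gasket"])
E
```

```text
turn units [-0.    0.01 -0.01] shift(now axes) [0.07 5.45 0.45] shift(after turn) [0.06 5.45 0.46]
time 15.7 tcp [ 0.4371 -0.1005  0.1244] yaw 0.06878940879337742 tilt 0.08631196309834593 q [-0.49 -0.02  1.98 -0.    1.18 -0.49] open 0.9984779525055673 F [-0.   0.   0.5]
wrist gasket 0.78 px 318 175 zt 0.0114 cen [ 0.4372 -0.0878] r 29.7 mean [ 0.4371 -0.0866  0.01  ] rect [437.2 -87.5  58.3  58.5  44.7] 1734 [  9  56 161]
```

Call:
{"fn": "step_arm", "kwargs": {"commands": [[0, 0, 0, 0, 0.5, 0.44, 1], [0, 0, 0, 0, 1, 0, 1], [0, 0, 0, 0, 1, 0, 1], [0, 0, 0, 0, 1, 0, 1], [0, 0, 0, 0, 0.8, 0, 1], [0, 0, 0, 0, 0.5, 0, 1], [0, 0, 0, 0, 0.3, 0, 1], [0, 0, 0, 0, 0.2, 0, 1], [0, 0, 0, 0, 0.15, 0, 1], [0, 0, 0, 0, 0, 0, 1]]}}

```text
time_s: 16.8
eef_pos: [0.4378, -0.0877, -0.0382]
eef_rot: [-0.707, 0.707, 0.0, 0.0]
wrist_force: [0.2, -0.2, -0.3]
opening: 1.0
```

Call:
{"fn": "step_arm", "kwargs": {"commands": [[0, 0, 0, 0, 0, 0, 0.8], [0, 0, 0, 0, 0, 0, 0.75], [0, 0, 0, 0, 0, 0, 0.72], [0, 0, 0, 0, 0, 0, 0.7], [0, 0, 0, 0, 0, 0, 0.68], [0, 0, 0, 0, 0, 0, 0.65], [0, 0, 0, 0, 0, 0, 0.6], [0, 0, 0, 0, 0, 0, 0.6]]}}

```text
time_s: 17.6
eef_pos: [0.4381, -0.0876, -0.037]
eef_rot: [-0.707, 0.707, 0.0, 0.0]
wrist_force: [-3.5, 0.5, 13.9]
opening: 0.664
```

```bash
python3 - <<'E'
from h import *
plan([0.439,-0.0868,-0.039],0)
im,d,c,W=shoot("wrist","l_wrist")
im,d,c,W=shoot("side","l_side")
cv2.imwrite("pics/l_side_z.png",cv2.resize(im[160:280,220:380],None,fx=4,fy=4))
E
```

```text
turn units [0. 0. 0.] shift(now axes) [0.03 0.07 0.03] shift(after turn) [0.03 0.07 0.03]
time 17.6 tcp [ 0.4381 -0.0876 -0.037 ] yaw 0.018751057111654677 tilt 0.02746921011952157 q [-0.46  0.28  2.06 -0.    0.8  -0.46] open 0.6643465589389037 F [-3.5  0.5 13.9]
```

View pics/l_wrist.png

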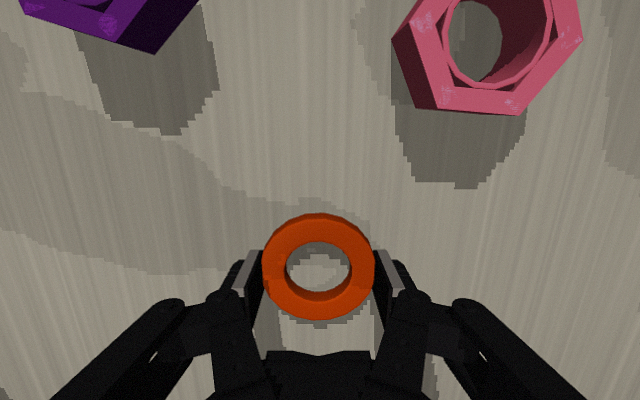

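View pics/l_side_z.png

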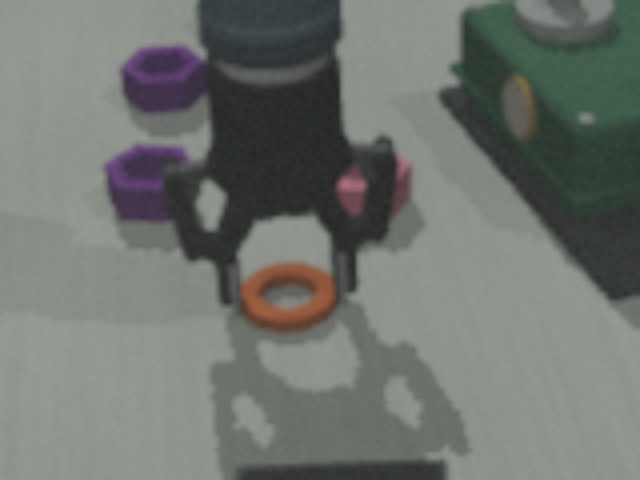

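The gasket sits between both pads with the opening stopped at 0.66. The 14 N upward force suggests the tips touch the counter lightly. Lifting.

Call:
{"fn": "step_arm", "kwargs": {"commands": [[0, 0, 0, 0, 0, 0, 0.5], [0, 0, 0, 0, -0.1, 0, 0.5], [0, 0, 0, 0, -0.3, 0, 0.5], [0, 0, 0, 0, -0.6, 0, 0.5], [0, 0, 0, 0, -1, 0, 0.5], [0, 0, 0, 0, -1, 0, 0.5], [0, 0, 0, 0, -1, 0, 0.5], [0, 0, 0, 0, -1, 0, 0.5], [0, 0, 0, 0, 0, 0, 0.5], [0, 0, 0, 0, 0, 0, 0.5]]}}

```text
time_s: 18.7
eef_pos: [0.4381, -0.0876, 0.1126]
eef_rot: [-0.707, 0.707, 0.001, 0.001]
wrist_force: [-0.7, -0.3, -0.9]
opening: 0.662
```

```bash
python3 - <<'E'
from h import *
plan([0.652,0.096,0.11],0)
im,d,c,W=survey("wrist","m_wrist",["gasket"])
m=ctrl.silhouettes("gasket","wrist")[0]["pixels"]
P=W[m];P=P[P[:,2]>0.04]; A=np.c_[P[:,:2],np.ones(len(P))]; co=np.linalg.lstsq(A,P[:,2],rcond=None)[0]; print("slopes",co,"z med",np.median(P[:,2]))
im,d,c,W=survey("side","m_side",["gasket"])
E
```

```text
turn units [0.01 0.   0.02] shift(now axes) [7.13 0.09 6.12] shift(after turn) [7.13 0.09 6.12]
time 18.7 tcp [ 0.4381 -0.0876  0.1126] yaw 0.02000654887886194 tilt 0.1173599342652442 q [-0.46 -0.01  2.    0.    1.15 -0.46] open 0.6617656512943095 F [-0.7 -0.3 -0.9]
wrist gasket 0.69 px 317 266 zt 0.1606 cen [ 0.4369 -0.0883] r 30.4 mean [ 0.4374 -0.0858  0.1594] rect [437.3 -88.2  57.3  60.2   0.8] 6527 [  7  52 153]
slopes [ 0.0024712  -0.00204467  0.15760772] z med 0.1594360975283849
side gasket 0.88 px 287 180 zt 0.1597 cen [ 0.4362 -0.0875] r 31.6 mean [ 0.4366 -0.0888  0.1582] rect [437.6 -87.8  59.5  57.9  42.2] 211 [ 60  79 121]
```

View pics/m_wrist.png

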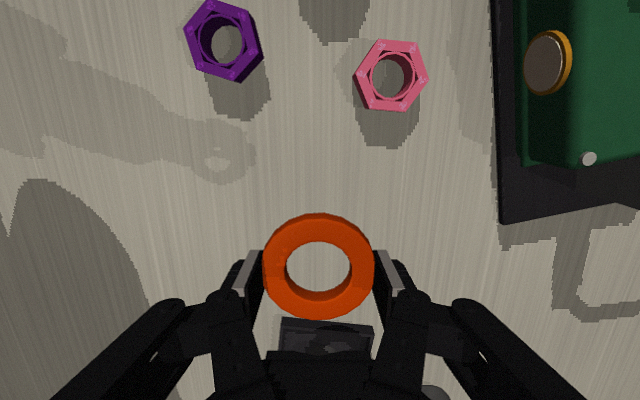

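The gasket is held level: slope about 0, underside 36.8 mm above the reported TCP, hole centre at (0.437, -0.088). On to the boss.

Call:
{"fn": "step_arm", "kwargs": {"commands": [[0, 0, 0, 0, -1, 0, 0.5], [0, 0, 0, 0.8, 0, 0.68, 0.5], [0, 0, 0, 0.8, 0, 0.68, 0.5], [0, 0, 0, 0.8, 0, 0.68, 0.5], [0, 0, 0, 0.8, 0, 0.68, 0.5], [0, 0, 0, 0.8, 0, 0.68, 0.5], [0, 0, 0, 0.8, 0, 0.68, 0.5], [0, 0, 0, 0.8, 0, 0.68, 0.5], [0, 0, 0, 0.8, 0, 0.68, 0.5], [0, 0, 0, 0.8, 0, 0.68, 0.5]]}}

```text
time_s: 19.95
eef_pos: [0.6538, 0.0972, 0.1402]
eef_rot: [0.707, -0.707, 0.001, 0.001]
wrist_force: [0.6, -0.1, 0.5]
opening: 0.662
```

Call:
{"fn": "step_arm", "kwargs": {"commands": [[0, 0, 0, 0, 0, 0, 0.5], [0, 0, 0, 0, 0, 0, 0.5]]}}

```text
time_s: 20.15
eef_pos: [0.6527, 0.0965, 0.14]
eef_rot: [-0.707, 0.707, -0.001, -0.001]
wrist_force: [-0.4, 0.2, 0.3]
opening: 0.666
```

```bash
python3 - <<'E'
from h import *
plan([0.653,0.0964,0.0565],0)
im,d,c,W=survey("wrist","n_wrist",["gasket"])
E
```

```text
turn units [ 0.    0.01 -0.03] shift(now axes) [ 0.02  2.78 -0.  ] shift(after turn) [ 0.01  2.78 -0.  ]
time 20.15 tcp [0.6527 0.0965 0.14  ] yaw 0.07672635569138071 tilt 0.16659736367112132 q [-0.03  0.42  1.43 -0.    1.3  -0.03] open 0.666033151217212 F [-0.4  0.2  0.3]
wrist gasket 0.62 px 317 266 zt 0.188 cen [0.6525 0.0962] r 30.1 mean [0.6523 0.0984 0.1868] rect [652.3  96.6  59.2  56.9  89. ] 6486 [  5  54 161]
```

View pics/n_wrist.png

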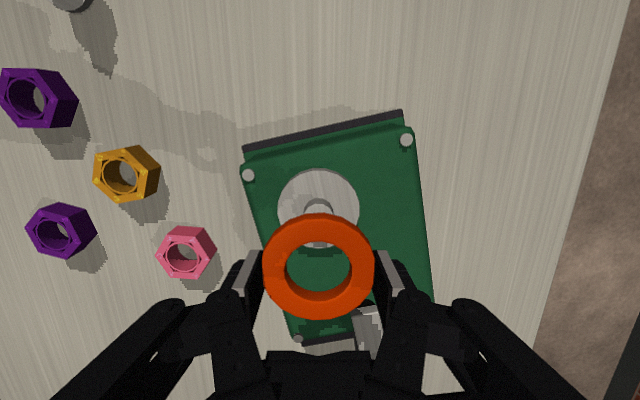

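The gasket centre is (0.6524, 0.0964) and the spigot is (0.6522, 0.0960), so they line up. Lowering.

Call:
{"fn": "step_arm", "kwargs": {"commands": [[0, 0, 0, 0, 0.5, 0, 0.5], [0, 0, 0, 0, 0.6, 0, 0.5], [0, 0, 0, 0, 0.5, 0, 0.5], [0, 0, 0, 0, 0.4, 0, 0.5], [0, 0, 0, 0, 0.3, 0, 0.5], [0, 0, 0, 0, 0.25, 0, 0.5], [0, 0, 0, 0, 0.15, 0, 0.5], [0, 0, 0, 0, 0.08, 0, 0.5], [0, 0, 0, 0, 0, 0, 0.5], [0, 0, 0, 0, 0, 0, 0.5]]}}

```text
time_s: 21.25
eef_pos: [0.654, 0.0963, 0.0589]
eef_rot: [-0.707, 0.707, 0.0, 0.0]
wrist_force: [-0.5, -0.8, 0.1]
opening: 0.663
```

Call:
{"fn": "step_arm", "kwargs": {"commands": [[0, 0, 0, 0, 0, 0, 0.8], [0, 0, 0, 0, 0, 0, 1], [0, 0, 0, 0, 0, 0, 1], [0, 0, 0, 0, 0, 0, 1], [0, 0, 0, 0, -0.3, 0, 1], [0, 0, 0, 0, -1, 0, 1], [0, 0, 0, 0, -1, 0, 1], [0, 0, 0, 0, -1, 0, 1], [0, 0, 0, 0, -1, 0, 1], [0, 0, 0, 0, 0, 0, 1]]}}

```text
time_s: 22.25
eef_pos: [0.6569, 0.0962, 0.1943]
eef_rot: [-0.707, 0.707, 0.004, 0.003]
wrist_force: [1.1, 0.5, -0.2]
opening: 0.997
```

```bash
python3 - <<'E'
from h import *
plan([0.449,0.1095,0.15],0)
im,d,c,W=survey("wrist","o_wrist",["gasket","nut"])
cv2.imwrite("pics/o_z.png",cv2.resize(im[60:260,60:420],None,fx=2,fy=2))
s=[s for s in ctrl.silhouettes("gasket","wrist")][0]["pixels"]; P=W[s]; A=np.c_[P[:,:2],np.ones(len(P))]
k=abs(P[:,2]-np.median(P[:,2]))<.004; print("gasket z",np.median(P[k,2]),"slope",np.linalg.lstsq(A[k],P[k,2],rcond=None)[0][:2])
# brass nut orientation
for s in ctrl.silhouettes("nut","wrist"):
    m=s["pixels"]; b=im[m].mean(0)
    if b[1]>2*b[0]:
        P=W[m]; T=P[abs(P[:,2]-.026)<.004][:,:2]
        c0,_=cv2.minEnclosingCircle((T*1000).astype(np.float32)); c0=np.array(c0)/1000
        best=[]
        for a in range(0,60):
            n=[np.array([np.cos(np.radians(a+60*k)),np.sin(np.radians(a+60*k))]) for k in range(3)]
            best.append((sum(np.ptp(T@v) for v in n),a))
        print("nut",c0,min(best),max(best))
E
```

```text
turn units [0.  0.  0.1] shift(now axes) [-6.95  1.4   0.45] shift(after turn) [-6.93  1.48  0.44]
time 22.25 tcp [0.6569 0.0962 0.1943] yaw 0.023585178486933107 tilt 0.5883084903165875 q [-0.03  0.37  1.38  0.    1.38 -0.03] open 0.9972171050918139 F [ 1.1  0.5 -0.2]
wrist gasket 0.86 px 313 193 zt 0.1032 cen [0.6534 0.096 ] r 30.0 mean [0.6532 0.0971 0.102 ] rect [652.8  95.9  58.2  59.2   2.6] 1956 [ 13  60 163]
wrist nut 0.92 px 197 233 zt 0.0271 cen [0.5001 0.0175] r 30.7 mean [0.4996 0.0182 0.0258] rect [500.2  17.6  54.7  59.7  85.3] 936 [ 88  71 151]
wrist nut 0.8 px 88 214 zt 0.027 cen [0.3611 0.0449] r 30.5 mean [0.361  0.0453 0.0257] rect [360.3  44.8  54.7  60.3  12.4] 1026 [70 19 58]
wrist nut 0.58 px 147 164 zt 0.0273 cen [0.4493 0.1096] r 30.6 mean [0.4497 0.111  0.0259] rect [449.5 110.1  58.   54.8  72.8] 1116 [ 24  84 121]
wrist nut 0.58 px 70 99 zt 0.0272 cen [0.374  0.1857] r 30.8 mean [0.3744 0.1858 0.0258] rect [374.1 185.6  53.1  61.5  89.2] 1482 [62 16 51]
gasket z nan slope [0. 0.]
nut [0.44926373 0.10959264] (np.float64(0.16262696457501818), 40) (np.float64(0.1789388376937276), 12)
  return _methods._mean(a, axis=axis, dtype=dtype,
  ret = ret.dtype.type(ret / rcount)
```

View pics/o_z.png

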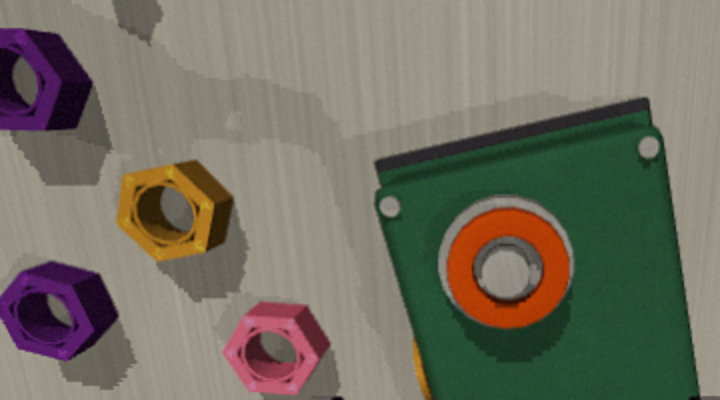

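The gasket lies on the seat around the spigot (full picture ~(313,193), top at 0.102 as expected). The brass nut is at (0.449, 0.110), with flat normals near 40°, which is also −20°.

Call:
{"fn": "step_arm", "kwargs": {"commands": [[0, 0, 0, -0.7, 0, 0.04, 1], [0, 0.5, 0, -1, 0, 0, 1], [0, 0.5, 0, -1, 0, 0, 1], [0, 0.5, 0, -1, 0, 0, 1], [0, 0.5, 0, -1, 0, 0, 1], [0, 0.5, 0, -1, 0, 0, 1], [0, 0.5, 0, -0.6, 0, 0, 1], [0, 0.25, 0, -0.3, 0.5, 0, 1], [0, 0, 0, 0, 0.5, 0, 1], [0, 0, 0, 0, 0, 0, 1]]}}

```text
time_s: 23.5
eef_pos: [0.4553, 0.1205, 0.1546]
eef_rot: [-0.697, 0.697, -0.121, 0.118]
wrist_force: [-0.0, 0.1, -0.4]
opening: 1.002
```

```bash
cat >> h.py <<'E'
def nutfit(im,W,zc):
    for s in ctrl.silhouettes("nut","wrist"):
        m=s["pixels"]; b=im[m].mean(0)
        if b[1]>2*b[0]:
            P=W[m]; T=P[abs(P[:,2]-zc)<.004][:,:2]
            c0,_=cv2.minEnclosingCircle((T*1000).astype(np.float32)); c0=np.array(c0)/1000
            best=[]
            for a in range(0,60):
                n=[np.array([np.cos(np.radians(a+60*k)),np.sin(np.radians(a+60*k))]) for k in range(3)]
                best.append((sum(np.ptp(T@v) for v in n),a))
            a=min(best)[1]; n=[np.array([np.cos(np.radians(a+60*k)),np.sin(np.radians(a+60*k))]) for k in range(3)]
            mid=np.linalg.lstsq(np.array(n),np.array([((T@v).max()+(T@v).min())/2 for v in n]),rcond=None)[0]
            print("nut",c0,"mid",mid,min(best),max(best),"z",np.median(P[abs(P[:,2]-zc)<.004][:,2]))
E
python3 - <<'E'
from h import *
plan([0.449,0.1095,-0.03],-19.5)
im,d,c,W=survey("wrist","p_wrist",["nut"])
nutfit(im,W,.026)
E
```

```text
turn units [ 0.02  0.01 -0.05] shift(now axes) [-0.04  6.16 -0.4 ] shift(after turn) [-0.07  6.15 -0.42]
time 23.5 tcp [0.4553 0.1205 0.1546] yaw -19.46471412791645 tilt 0.3216715237099892 q [ 0.01 -0.01  1.9  -0.    1.25  0.35] open 1.001583784435506 F [-0.   0.1 -0.4]
wrist nut 0.96 px 381 249 zt 0.0271 cen [0.5027 0.0514] r 63.2 mean [0.4995 0.0191 0.0265] rect [490.1  46.8  56.9 123.9  17.5] 1134 [ 93  75 163]
wrist nut 0.95 px 315 193 zt 0.0273 cen [0.4488 0.1105] r 30.6 mean [0.4489 0.1108 0.026 ] rect [448.4 110.7  60.6  53.5  72.1] 1293 [ 29 103 148]
wrist nut 0.91 px 265 264 zt 0.027 cen [0.3597 0.0446] r 30.4 mean [0.3606 0.0448 0.0258] rect [360.   44.4  60.5  53.1  43.9] 1030 [85 24 71]
wrist nut 0.87 px 226 151 zt 0.0272 cen [0.3735 0.1853] r 30.7 mean [0.3739 0.1862 0.0259] rect [373.9 185.8  53.8  60.8  88.6] 1482 [90 27 76]
nut [0.44879138 0.11053172] mid [0.44837077 0.11004537] (np.float64(0.1625581027569175), 41) (np.float64(0.18262126072434495), 10) z 0.02598570098589417
```

View pics/p_wrist.png

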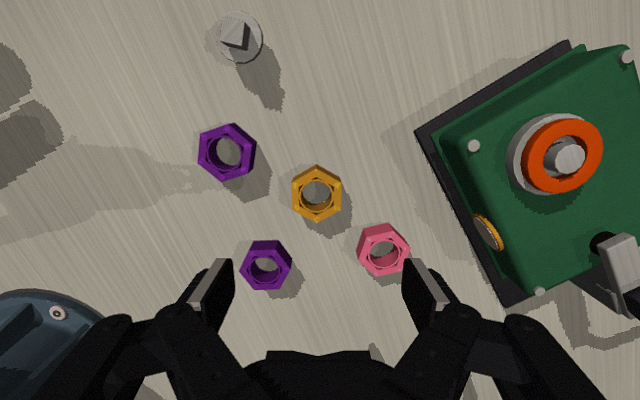

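Call:
{"fn": "step_arm", "kwargs": {"commands": [[0, 0, 0, -0.08, 0, -0.4, 1], [0, 0, 0, 0, 1, 0, 1], [0, 0, 0, 0, 1, 0, 1], [0, 0, 0, 0, 1, 0, 1], [0, 0, 0, 0, 1, 0, 1], [0, 0, 0, 0, 0.8, 0, 1], [0, 0, 0, 0, 0.6, 0, 1], [0, 0, 0, 0, 0.4, 0, 1], [0, 0, 0, 0, 0.35, 0, 1], [0, 0, 0, 0, 0, 0, 1]]}}

```text
time_s: 24.65
eef_pos: [0.451, 0.1097, -0.0278]
eef_rot: [-0.697, 0.697, -0.12, 0.119]
wrist_force: [0.4, -0.0, 0.1]
opening: 1.0
```

Call:
{"fn": "step_arm", "kwargs": {"commands": [[0, 0, 0, 0, 0, 0, 0.8], [0, 0, 0, 0, 0, 0, 0.7], [0, 0, 0, 0, 0, 0, 0.65], [0, 0, 0, 0, 0, 0, 0.6], [0, 0, 0, 0, 0, 0, 0.5], [0, 0, 0, 0, 0, 0, 0.4], [0, 0, 0, 0, 0, 0, 0.4], [0, 0, 0, 0, 0, 0, 0.4]]}}

```text
time_s: 25.45
eef_pos: [0.4519, 0.1101, -0.0261]
eef_rot: [0.697, -0.697, 0.119, -0.12]
wrist_force: [-2.9, 0.6, 8.9]
opening: 0.614
```

```bash
python3 - <<'E'
from h import *
plan([0.449,0.1095,-0.03],-19.5)
im,d,c,W=shoot("wrist","q_wrist")
im,d,c,W=shoot("side","q_side")
cv2.imwrite("pics/q_side_z.png",cv2.resize(im[110:230,220:380],None,fx=4,fy=4))
E
```

```text
turn units [-0.    0.01  0.01] shift(now axes) [-0.09  0.13 -0.05] shift(after turn) [-0.08  0.13 -0.05]
time 25.45 tcp [ 0.4519  0.1101 -0.0261] yaw -19.465225131095647 tilt 0.03539662592739152 q [-0.02  0.29  2.02  0.    0.84  0.32] open 0.6138697062005574 F [-2.9  0.6  8.9]
```

View pics/q_wrist.png

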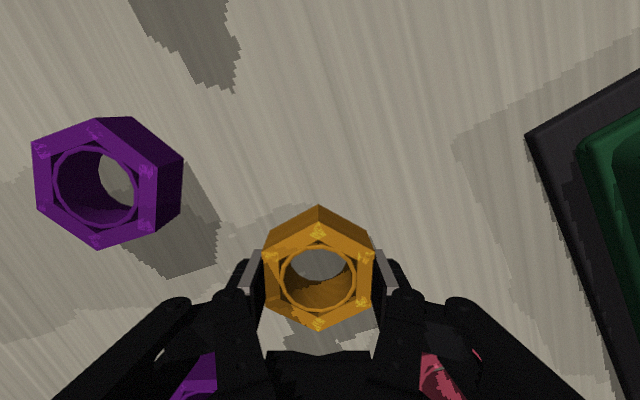

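View pics/q_side_z.png

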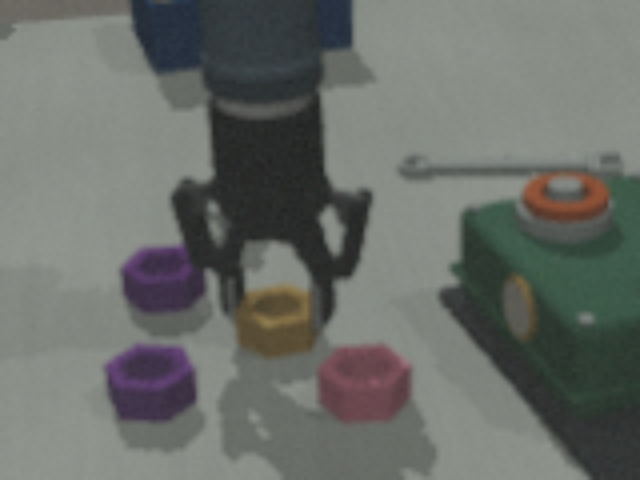

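The brass nut is gripped flat to flat (opening 0.61, wrist pixel (317,265)) and the neighbouring nuts are clear. Lifting it and checking that it hangs level.

Call:
{"fn": "step_arm", "kwargs": {"commands": [[0, 0, 0, 0, -0.1, 0, 0.4], [0, 0, 0, 0, -0.4, 0, 0.4], [0, 0, 0, 0, -1, 0, 0.4], [0, 0, 0, 0, -1, 0, 0.4], [0, 0, 0, 0, -1, 0, 0.4], [0, 0, 0, 0, -1, 0, 0.4], [0, 0, 0, 0, -1, 0, 0.4], [0, 0, 0, 0, -0.8, 0, 0.4], [0, 0, 0, 0, 0, 0, 0.4], [0, 0, 0, 0, 0, 0, 0.4]]}}

```text
time_s: 26.55
eef_pos: [0.4515, 0.1099, 0.1621]
eef_rot: [0.697, -0.697, 0.119, -0.12]
wrist_force: [0.2, 0.1, -2.7]
opening: 0.611
```

```bash
python3 - <<'E'
from h import *
plan([0.652,0.096,0.16],-19.5)
im,d,c,W=shoot("wrist","r_wrist")
p,_,_=tcp()
x,y,z=W[...,0],W[...,1],W[...,2]
hsv=cv2.cvtColor(im,cv2.COLOR_BGR2HSV)
m=(hsv[...,0]>14)&(hsv[...,0]<30)&(hsv[...,1]>120)&(np.hypot(x-p[0],y-p[1])<.05)&(z>p[2]+.02)
P=W[m]; zt=np.percentile(P[:,2],95); T=P[P[:,2]>zt-.004]
A=np.c_[T[:,:2]-p[:2],np.ones(len(T))]; print(len(T),"ztop",np.median(T[:,2]),"slope",np.linalg.lstsq(A,T[:,2],rcond=None)[0],"circle",cv2.minEnclosingCircle((T[:,:2]*1000).astype(np.float32)))
E
```

```text
turn units [-0.    0.    0.01] shift(now axes) [6.45 0.08 1.79] shift(after turn) [6.45 0.07 1.79]
time 26.55 tcp [0.4515 0.1099 0.1621] yaw -19.480873785483087 tilt 0.061508133304719666 q [-0.02 -0.04  1.91 -0.    1.26  0.32] open 0.6106362737422866 F [ 0.2  0.1 -2.7]
6426 ztop 0.21417735986472422 slope [-0.03984663  0.03501765  0.21492336] circle ((449.7403259277344, 110.24019622802734), 48.940086364746094)
```

View pics/r_wrist.png

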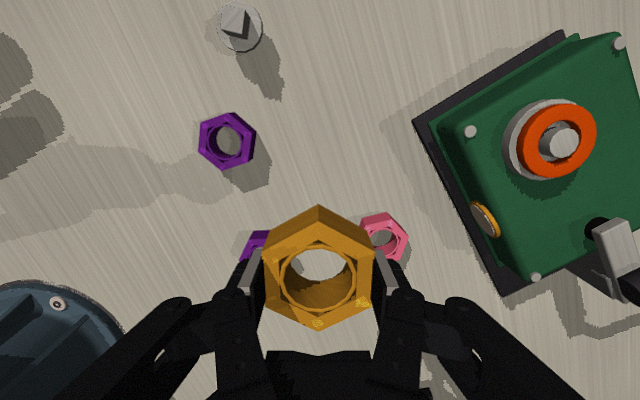

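```bash
cat >> h.py <<'E'
def heldnut(name):
    p,_,_=tcp()
    im,d,c,W=shoot("wrist",name)
    x,y,z=W[...,0],W[...,1],W[...,2]
    hsv=cv2.cvtColor(im,cv2.COLOR_BGR2HSV)
    m=((hsv[...,0]>14)&(hsv[...,0]<30)&(hsv[...,1]>150)).astype(np.uint8)
    n,l,st,ce=cv2.connectedComponentsWithStats(m); i=1+np.argmax(st[1:,4]); m=l==i
    P=W[m]; P=P[~np.isnan(P[:,0])]
    zt=np.percentile(P[:,2],80)
    for _ in range(6):
        k=abs(P[:,2]-zt)<.0025 if _==0 else abs(P[:,2]-A@co)<.0015
        A=np.c_[P[:,:2]-p[:2],np.ones(len(P))]; co=np.linalg.lstsq(A[k],P[k,2],rcond=None)[0]
    T=P[k]; R=cv2.minAreaRect((T[:,:2]*1000).astype(np.float32))
    print("tcp",p,"slope",co[:2],"z",co[2]-0,"n",k.sum(),"rect",R)
    # bore circle: non-nut hole
    return im,W,T
E
python3 - <<'E'
from h import *
im,W,T=heldnut("r2")
h=T[:,:2][cv2.convexHull((T[:,:2]*1e3).astype(np.float32),returnPoints=False).ravel()]
print(cv2.minEnclosingCircle((T[:,:2]*1e3).astype(np.float32)))
E
```

```text
tcp [0.45070174 0.10992267 0.16097128] slope [-0.00062324  0.00049856] z 0.21311777027691878 n 5818 rect ((450.37158203125, 108.58473205566406), (61.56300735473633, 54.38924789428711), 71.81128692626953)
((450.1889953613281, 108.49880981445312), 30.921546936035156)
```

The nut is level, with its bottom 26 mm above the TCP and its centre offset (-0.4, -1.4) mm from the TCP. Moving over the boss.

Call:
{"fn": "step_arm", "kwargs": {"commands": [[0, 0, 0, 0.8, 0, 0.23, 0.4], [0, 0, 0, 0.8, 0, 0.23, 0.4], [0, 0, 0, 0.8, 0, 0.23, 0.4], [0, 0, 0, 0.8, 0, 0.23, 0.4], [0, 0, 0, 0.8, 0, 0.23, 0.4], [0, 0, 0, 0.8, 0, 0.23, 0.4], [0, 0, 0, 0.8, 0, 0.23, 0.4], [0, 0, 0, 0.8, 0.5, 0.24, 0.4], [0, 0, 0, 0.09, 0.5, 0, 0.4], [0, 0, 0, 0, 0, 0, 0.4]]}}

```text
time_s: 27.65
eef_pos: [0.6505, 0.0971, 0.1263]
eef_rot: [-0.696, 0.697, -0.123, 0.117]
wrist_force: [-1.0, 0.3, -2.5]
opening: 0.615
```

Call:
{"fn": "step_arm", "kwargs": {"commands": [[0, 0, 0, 0, 0, 0, 0.4]]}}

```text
time_s: 27.75
eef_pos: [0.6517, 0.0974, 0.1299]
eef_rot: [-0.697, 0.697, -0.121, 0.118]
wrist_force: [-0.1, 0.0, -1.9]
opening: 0.611
```

```bash
python3 - <<'E'
from h import *
plan([0.6526,0.0974,0.0775],-19.5)
heldnut("s")
plan([0.6526,0.0974,0.0775],-19.5)
E
```

```text
turn units [ 0.01  0.   -0.04] shift(now axes) [0.04 1.75 0.01] shift(after turn) [0.03 1.75 0.01]
time 27.75 tcp [0.6517 0.0974 0.1299] yaw -19.48110214171995 tilt 0.25263544939614735 q [-0.03  0.43  1.43  0.    1.28  0.31] open 0.6108573593918268 F [-0.1  0.  -1.9]
tcp [0.65168946 0.09744993 0.12985856] slope [-0.00388146  0.00072609] z 0.18189658073776924 n 5840 rect ((651.4652709960938, 96.02091979980469), (61.381526947021484, 55.05342483520508), 10.020209312438965)
turn units [ 0.01  0.   -0.02] shift(now axes) [ 0.01  1.79 -0.  ] shift(after turn) [ 0.01  1.79 -0.  ]
time 27.8 tcp [0.6524 0.0975 0.1312] yaw -19.47385020281141 tilt 0.11910013892110019 q [-0.03  0.43  1.43  0.    1.28  0.31] open 0.614349868599517 F [-0.6 -0.5 -2. ]
```

View pics/s.png

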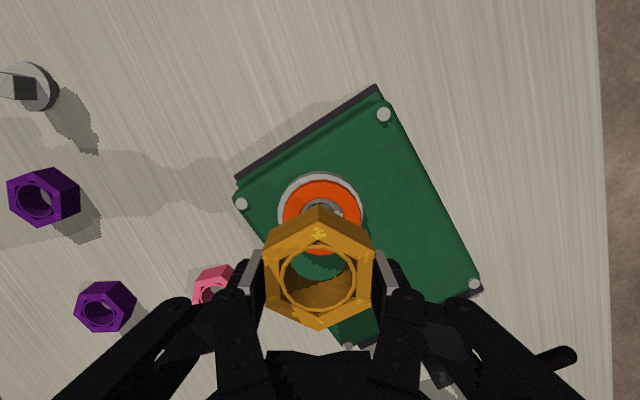

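Lined up to within 1 mm. Lowering.

Call:
{"fn": "step_arm", "kwargs": {"commands": [[0, 0, 0, 0, 0.5, 0, 0.4], [0, 0, 0, 0, 0.4, 0, 0.4], [0, 0, 0, 0, 0.3, 0, 0.4], [0, 0, 0, 0, 0.2, 0, 0.4], [0, 0, 0, 0, 0.15, 0, 0.4], [0, 0, 0, 0, 0.1, 0, 0.4], [0, 0, 0, 0, 0.08, 0, 0.4], [0, 0, 0, 0, 0.05, 0, 0.4], [0, 0, 0, 0, 0, 0, 0.4], [0, 0, 0, 0, 0, 0, 0.4]]}}

```text
time_s: 28.8
eef_pos: [0.6538, 0.0973, 0.0787]
eef_rot: [0.697, -0.697, 0.119, -0.12]
wrist_force: [-1.0, 0.2, -2.0]
opening: 0.614
```

Call:
{"fn": "step_arm", "kwargs": {"commands": [[0, 0, 0, 0, 0, 0, 0.8], [0, 0, 0, 0, 0, 0, 1], [0, 0, 0, 0, 0, 0, 1], [0, 0, 0, 0, 0, 0, 1], [0, 0, 0, 0, -0.3, 0, 1], [0, 0, 0, 0, -1, 0, 1], [0, 0, 0, 0, -1, 0, 1], [0, 0, 0, 0, -1, 0, 1], [0, 0, 0, 0, -0.5, 0, 1], [0, 0, 0, 0, 0, 0, 1]]}}

```text
time_s: 29.8
eef_pos: [0.6555, 0.0973, 0.196]
eef_rot: [0.697, -0.697, 0.118, -0.122]
wrist_force: [0.2, -0.0, -0.2]
opening: 0.998
```

```bash
cat >> h.py <<'E'
def plugfit(im,W,c,m):
    P=W[m]; P=P[~np.isnan(P[:,0])]
    zt=np.percentile(P[:,2],97); T=P[P[:,2]>zt-.003]
    print("plug top z",np.median(T[:,2]),"rect",cv2.minAreaRect((T[:,:2]*1e3).astype(np.float32)))
    H=P[(abs(P[:,2]-(zt-.022))<.0035)]
    if len(H)>10: print("head z",np.median(H[:,2]),cv2.minEnclosingCircle((H[:,:2]*1e3).astype(np.float32)))
E
python3 - <<'E'
from h import *
plan([0.432,0.282,0.15],-19.5)
im,d,c,W=survey("wrist","t_wrist",["gasket","nut","plug"])
nutfit(im,W,.128)
for s in ctrl.silhouettes("plug","wrist")[:1]: plugfit(im,W,c,s["pixels"])
E
```

```text
turn units [-0.02  0.    0.05] shift(now axes) [-9.08  1.49  3.32] shift(after turn) [-9.08  1.53  3.32]
time 29.8 tcp [0.6555 0.0973 0.196 ] yaw -19.48013962212821 tilt 0.3355815580089453 q [-0.03  0.37  1.38 -0.    1.39  0.31] open 0.9982108695071544 F [ 0.2 -0.  -0.2]
wrist gasket 0.51 px 314 182 zt 0.1046 cen [0.6563 0.1031] r 25.0 mean [0.6591 0.1146 0.1022] rect [652.4 107.   47.1  39.2  39.4] 124 [ 27  55 118]
wrist nut 0.97 px 234 259 zt 0.027 cen [0.5562 0.0569] r 86.3 mean [0.5117 0.0228 0.0262] rect [539.1  69.6 172.4  53.1  53.3] 482 [ 88  71 153]
wrist nut 0.92 px 132 278 zt 0.0271 cen [0.3609 0.0431] r 31.2 mean [0.3604 0.0445 0.0258] rect [360.4  43.3  55.3  60.4  73. ] 841 [71 22 60]
wrist nut 0.81 px 83 183 zt 0.027 cen [0.3737 0.1853] r 30.7 mean [0.3746 0.1861 0.0258] rect [374.1 185.4  53.1  59.5  88.1] 1123 [62 17 51]
wrist nut 0.68 px 314 201 zt 0.1292 cen [0.6532 0.0969] r 30.5 mean [0.6532 0.0973 0.128 ] rect [653.4  96.3  60.6  54.2  10.5] 1956 [ 27 100 144]
wrist plug 0.95 px 75 91 zt 0.0471 cen [0.4321 0.2806] r 13.8 mean [0.433  0.2799 0.046 ] rect [432.  280.1  20.3  21.5  58. ] 412 [ 92  98 102]
nut [0.6531543  0.09687814] mid [0.65304088 0.09625348] (np.float64(0.16275235034935887), 41) (np.float64(0.18199964937126345), 11) z 0.12799337335107652
plug top z 0.0461287343305679 rect ((431.9313049316406, 280.10858154296875), (20.327831268310547, 21.48833656311035), 58.449066162109375)
head z 0.024097210905029812 ((432.5453186035156, 279.8452453613281), 22.375394821166992)
```

View pics/t_wrist.png

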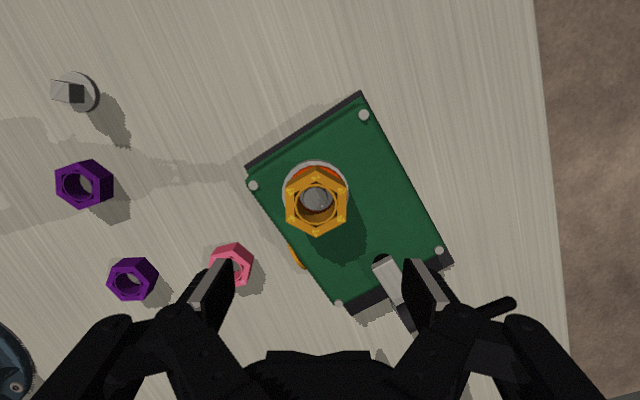

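The nut is flat on the gasket: top at 0.128, centre (0.653, 0.0965), level in the view at (314,201). Now the plug at (0.432, 0.280).

Call:
{"fn": "step_arm", "kwargs": {"commands": [[0, 0, 0, -0.9, 0, 0.32, 1], [0, 0, 0, -0.9, 0, 0.32, 1], [0, 0, 0, -0.9, 0, 0.32, 1], [0, 0, 0, -0.9, 0, 0.32, 1], [0, 0, 0, -0.9, 0, 0.32, 1], [0, 0, 0, -0.9, 0, 0.32, 1], [0, 0, 0, -0.9, 0, 0.32, 1], [0, 0, 0, -0.9, 0, 0.32, 1], [0, 0, 0, -0.9, 0, 0.32, 1], [0, 0, 0, -0.9, 0.4, 0.32, 1]]}}

```text
time_s: 31.1
eef_pos: [0.4308, 0.2787, 0.181]
eef_rot: [0.697, -0.697, 0.119, -0.12]
wrist_force: [1.1, 1.3, -0.6]
opening: 1.005
```

Call:
{"fn": "step_arm", "kwargs": {"commands": [[0, 0.7, 0, 0, 0.4, 0, 1], [0, 0.7, 0, 0, 0, 0, 1], [0, 0.7, 0, 0, 0, 0, 1], [0, 0, 0, 0, 0, 0, 1]]}}

```text
time_s: 31.5
eef_pos: [0.4305, 0.2778, 0.1675]
eef_rot: [-0.679, 0.68, -0.196, 0.195]
wrist_force: [0.6, -0.1, 0.5]
opening: 1.0
```

```bash
python3 - <<'E'
from h import *
im,d,c,W=survey("wrist","u_wrist",["plug"])
for s in ctrl.silhouettes("plug","wrist")[:1]: plugfit(im,W,c,s["pixels"])
plan([0.432,0.280,-0.008],-32)
E
```

```text
wrist plug 0.71 px 317 177 zt 0.0469 cen [0.4316 0.2809] r 13.2 mean [0.4319 0.2815 0.046 ] rect [431.9 281.3  19.4  19.2  57.5] 353 [108 115 119]
plug top z 0.04606118523187278 rect ((431.87274169921875, 281.3417663574219), (19.43305778503418, 19.17381477355957), 57.471073150634766)
head z 0.024030073955647758 ((431.6814880371094, 280.748779296875), 21.879932403564453)
turn units [ 0.01  0.   -0.  ] shift(now axes) [-0.01  5.87  0.09] shift(after turn) [-0.01  5.87  0.08]
time 31.65 tcp [0.4309 0.2778 0.1681] yaw -31.990788873477044 tilt 0.042228224753025075 q [0.34 0.07 1.79 0.   1.28 0.9 ] open 0.9994061437517654 F [ 0.9 -0.6  0.5]
```

View pics/u_wrist.png

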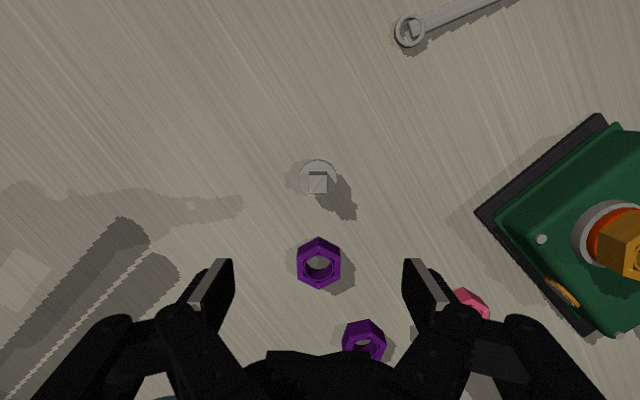

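Call:
{"fn": "step_arm", "kwargs": {"commands": [[0, 0, 0, -0.03, 0.4, 0.11, 1], [0, 0, 0, 0, 1, 0, 1], [0, 0, 0, 0, 1, 0, 1], [0, 0, 0, 0, 1, 0, 1], [0, 0, 0, 0, 1, 0, 1], [0, 0, 0, 0, 0.7, 0, 1], [0, 0, 0, 0, 0.4, 0, 1], [0, 0, 0, 0, 0.27, 0, 1], [0, 0, 0, 0, 0, 0, 1], [0, 0, 0, 0, 0, 0, 0.8]]}}

```text
time_s: 32.65
eef_pos: [0.4329, 0.2814, -0.0039]
eef_rot: [0.68, -0.679, 0.195, -0.196]
wrist_force: [0.2, -0.2, 0.1]
opening: 0.852
```

Call:
{"fn": "step_arm", "kwargs": {"commands": [[0, 0, 0, 0, 0, 0, 0.7], [0, 0, 0, 0, 0, 0, 0.6], [0, 0, 0, 0, 0, 0, 0.5], [0, 0, 0, 0, 0, 0, 0.4], [0, 0, 0, 0, 0, 0, 0.3], [0, 0, 0, 0, 0, 0, 0.25], [0, 0, 0, 0, 0, 0, 0.2], [0, 0, 0, 0, 0, 0, 0.1], [0, 0, 0, 0, 0, 0, 0], [0, 0, 0, 0, 0, 0, 0]]}}

```text
time_s: 33.65
eef_pos: [0.4323, 0.2813, -0.0043]
eef_rot: [0.68, -0.679, 0.195, -0.195]
wrist_force: [-1.2, -0.1, 5.1]
opening: 0.216
```

```bash
python3 - <<'E'
from h import *
plan([0.432,0.280,-0.008],-32)
im,d,c,W=shoot("wrist","v_wrist")
im,d,c,W=shoot("side","v_side")
cv2.imwrite("pics/v_side_z.png",cv2.resize(im[90:210,200:360],None,fx=4,fy=4))
E
```

```text
turn units [-0.   -0.01  0.  ] shift(now axes) [ 0.01  0.12 -0.04] shift(after turn) [ 0.01  0.12 -0.04]
time 33.65 tcp [ 0.4323  0.2813 -0.0043] yaw -32.08176694010029 tilt 0.02135815138214241 q [0.35 0.33 1.89 0.   0.92 0.91] open 0.2159752396371153 F [-1.2 -0.1  5.1]
```

View pics/v_wrist.png

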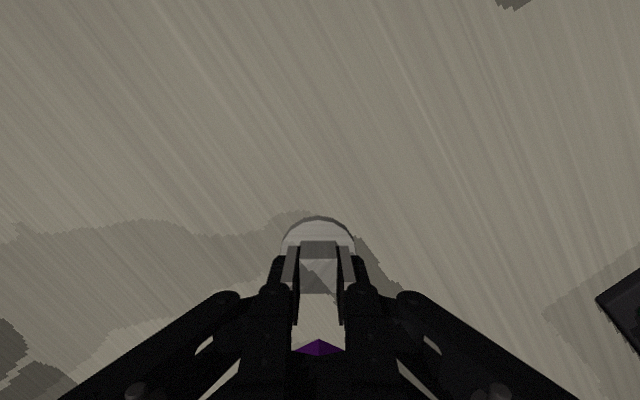

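View pics/v_side_z.png

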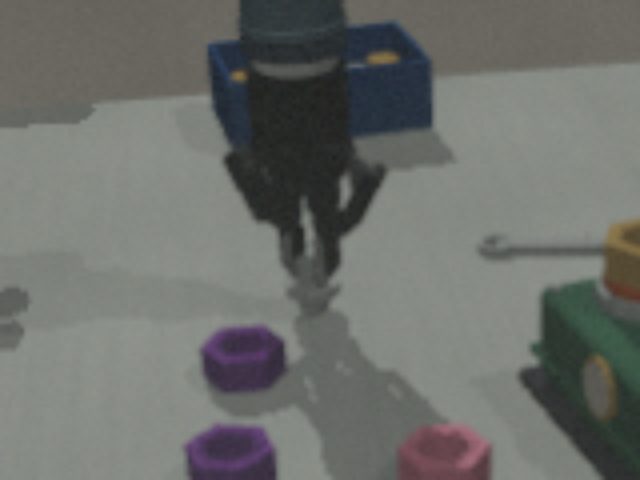

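The plug is held by its grip (opening 0.22, pads either side at wrist pixel (318,265)). Lifting.

Call:
{"fn": "step_arm", "kwargs": {"commands": [[0, 0, 0, 0, -0.2, 0, 0], [0, 0, 0, 0, -0.5, 0, 0], [0, 0, 0, 0, -1, 0, 0], [0, 0, 0, 0, -1, 0, 0], [0, 0, 0, 0, -1, 0, 0], [0, 0, 0, 0, -1, 0, 0], [0, 0, 0, 0, -1, 0, 0], [0, 0, 0, 0, -0.6, 0, 0], [0, 0, 0, 0, 0, 0, 0], [0, 0, 0, 0, 0, 0, 0]]}}

```text
time_s: 34.75
eef_pos: [0.4316, 0.2809, 0.1836]
eef_rot: [-0.679, 0.68, -0.196, 0.195]
wrist_force: [-0.4, 0.2, -1.9]
opening: 0.216
```

```bash
cat >> h.py <<'E'
def heldplug(name):
    p,_,_=tcp()
    im,d,c,W=shoot("wrist",name)
    s=ctrl.silhouettes("plug","wrist")
    print([ (round(a["p"],2),int(a["pixels"].sum())) for a in s])
    x,y,z=W[...,0],W[...,1],W[...,2]
    near=(np.hypot(x-p[0],y-p[1])<.026)&(z>p[2]+.015)&(z<p[2]+.062)
    P=W[near]
    for lo,hi in ((.022,.034),(.044,.058)):
        T=P[(P[:,2]>p[2]+lo)&(P[:,2]<p[2]+hi)]
        if len(T)>20: print(lo,len(T),"z-tcp",np.median(T[:,2])-p[2],"c-tcp",np.array(cv2.minEnclosingCircle((T[:,:2]*1e3).astype(np.float32))[0])/1e3-p[:2],cv2.minEnclosingCircle((T[:,:2]*1e3).astype(np.float32))[1],np.ptp(T,axis=0))
    return im,W
E
python3 - <<'E'
from h import *
im,W=heldplug("w_wrist")
im,d,c,W=survey("side","w_side",["plug"])
cv2.imwrite("pics/w_side_z.png",cv2.resize(im[40:160,200:360],None,fx=4,fy=4))
plan([0.653,0.0963,0.16],-32)
E
```

```text
[(0.71, 3636)]
0.022 1735 z-tcp 0.028362942669720614 c-tcp [0.00054311 0.0010125 ] 21.37828254699707 [0.03976938 0.03283305 0.01192061]
0.044 2342 z-tcp 0.05041651371850403 c-tcp [0.00291774 0.00470833] 22.969463348388672 [0.03918658 0.03267376 0.01398352]
turn units [ 0.02 -0.01 -0.02] shift(now axes) [ 9.53  0.74 -1.28] shift(after turn) [ 9.53  0.76 -1.29]
time 34.95 tcp [0.4311 0.2807 0.1827] yaw -32.08736976807697 tilt 0.17653373104520637 q [0.35 0.06 1.77 0.   1.31 0.91] open 0.22018120669656557 F [-0.1  0.5 -2.5]
```

View pics/w_wrist.png

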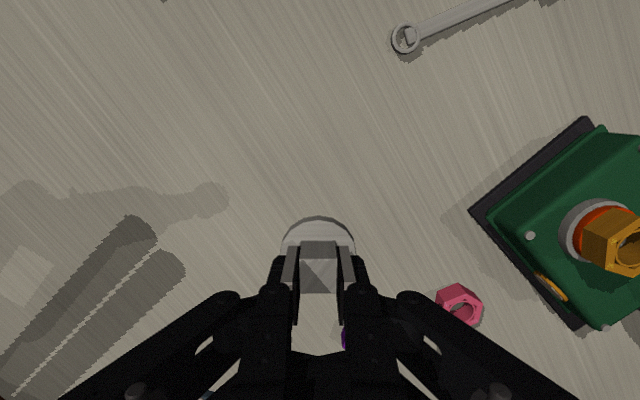

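View pics/w_side_z.png

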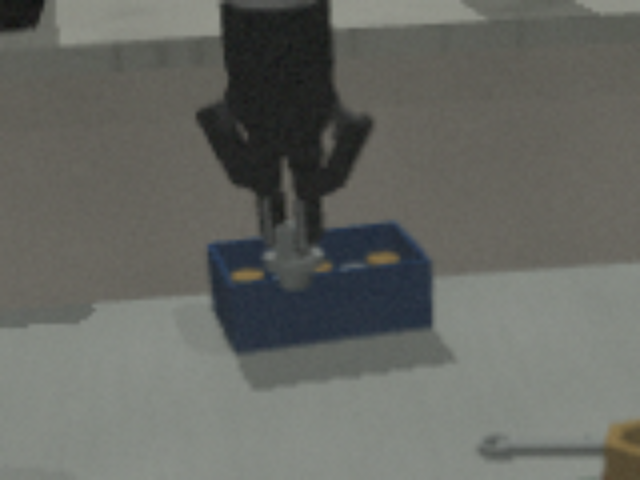

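Call:
{"fn": "step_arm", "kwargs": {"commands": [[0, 0, 0, 0.95, 0, -0.13, 0], [0, 0, 0, 0.95, 0, -0.13, 0], [0, 0, 0, 0.95, 0, -0.13, 0], [0, 0, 0, 0.95, 0, -0.13, 0], [0, 0, 0, 0.95, 0, -0.13, 0], [0, 0, 0, 0.95, 0, -0.13, 0], [0, 0, 0, 0.95, 0, -0.13, 0], [0, 0, 0, 0.95, 0, -0.13, 0], [0, 0, 0, 0.95, 0, -0.13, 0], [0, 0, 0, 0.95, 0, -0.12, 0]]}}

```text
time_s: 35.95
eef_pos: [0.6532, 0.0961, 0.1827]
eef_rot: [-0.679, 0.68, -0.196, 0.195]
wrist_force: [1.2, -0.1, -1.4]
opening: 0.215
```

Call:
{"fn": "step_arm", "kwargs": {"commands": [[0, 0, 0, 0, 0.3, 0, 0], [0, 0, 0, 0, 0.2, 0, 0], [0, 0, 0, 0, 0, 0, 0], [0, 0, 0, 0, 0, 0, 0]]}}

```text
time_s: 36.35
eef_pos: [0.652, 0.0979, 0.1687]
eef_rot: [-0.68, 0.68, -0.196, 0.194]
wrist_force: [1.0, 0.2, -1.3]
opening: 0.218
```

```bash
python3 - <<'E'
from h import *
im,W=heldplug("x_wrist")
nutfit(im,W,.128)
plan([0.653,0.0963,0.109],-32)
im,d,c,W=shoot("side","x_side")
cv2.imwrite("pics/x_side_z.png",cv2.resize(im[80:200,290:450],None,fx=4,fy=4))
E
```

```text
[(0.86, 3625), (0.19, 237)]
0.022 1730 z-tcp 0.02831216762755384 c-tcp [0.00090041 0.00140209] 21.399139404296875 [0.0395193  0.03247602 0.01190831]
0.044 2346 z-tcp 0.050389385626565086 c-tcp [0.00302822 0.0046069 ] 22.97260856628418 [0.03901675 0.03255526 0.01396515]
nut [0.65342212 0.0969558 ] mid [0.65556729 0.09842642] (np.float64(0.15288813484057792), 41) (np.float64(0.1673985612952264), 15) z 0.1280296961300159
turn units [-0.   -0.01  0.01] shift(now axes) [ 0.03  2.03 -0.04] shift(after turn) [ 0.03  2.03 -0.04]
time 36.5 tcp [0.6529 0.0977 0.17  ] yaw -32.03077600633128 tilt 0.04368697733172184 q [-0.03  0.39  1.4   0.    1.35  0.53] open 0.2161672779523715 F [ 0.9  0.3 -1.2]
```

View pics/x_wrist.png

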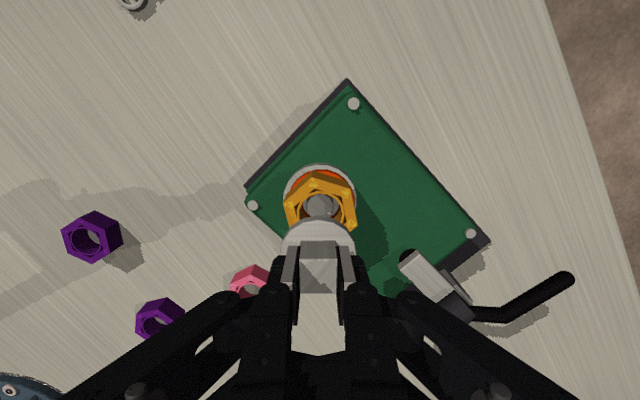

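View pics/x_side_z.png

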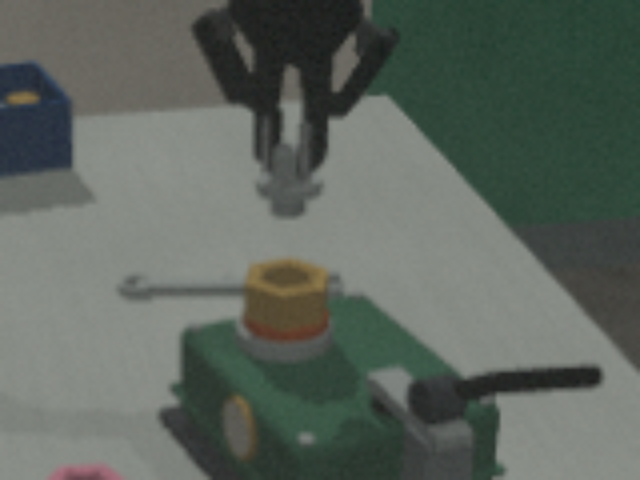

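Plug and nut are within about 2 mm of each other. I'll make a small correction and lower.

Call:
{"fn": "step_arm", "kwargs": {"commands": [[0, 0, 0, 0.03, 0.3, -0.06, 0], [0, 0, 0, 0, 0.4, 0, 0], [0, 0, 0, 0, 0.4, 0, 0], [0, 0, 0, 0, 0.3, 0, 0], [0, 0, 0, 0, 0.2, 0, 0], [0, 0, 0, 0, 0.2, 0, 0], [0, 0, 0, 0, 0.1, 0, 0], [0, 0, 0, 0, 0.1, 0, 0], [0, 0, 0, 0, 0, 0, 0], [0, 0, 0, 0, 0, 0, 0]]}}

```text
time_s: 37.55
eef_pos: [0.6531, 0.095, 0.1097]
eef_rot: [0.68, -0.68, 0.195, -0.196]
wrist_force: [-0.9, 0.1, -2.1]
opening: 0.218
```

```bash
python3 - <<'E'
from h import *
plan([0.653,0.0963,0.1076],-32)
im,W=heldplug("y_wrist")
im,d,c,W=shoot("side","y_side")
cv2.imwrite("pics/y_side_z.png",cv2.resize(im[80:200,290:450],None,fx=4,fy=4))
E
```

```text
turn units [-0.   -0.01  0.  ] shift(now axes) [-0.03  0.07  0.04] shift(after turn) [-0.03  0.07  0.04]
time 37.55 tcp [0.6531 0.095  0.1097] yaw -32.084492006056394 tilt 0.031222393240525743 q [-0.04  0.45  1.45  0.    1.24  0.52] open 0.21787693234017183 F [-0.9  0.1 -2.1]
[(0.65, 245), (0.58, 3475)]
0.022 1739 z-tcp 0.028293959633084342 c-tcp [0.00042333 0.00076766] 21.389057159423828 [0.03963854 0.03267778 0.01196524]
0.044 2347 z-tcp 0.050392267287210274 c-tcp [0.00295226 0.00472192] 22.900177001953125 [0.03900129 0.03181626 0.01397592]
```

View pics/y_side_z.png

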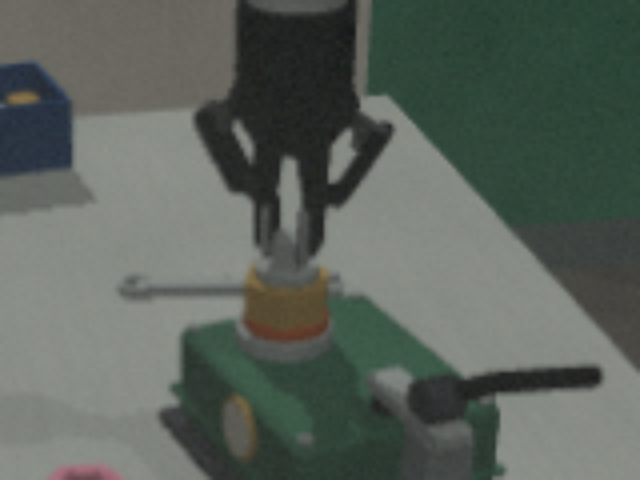

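The shank is in the bore and the head is about 2 mm above the nut, with no contact yet. I'll go the last bit down, release and back off.

Call:
{"fn": "step_arm", "kwargs": {"commands": [[0, 0, 0, 0, 0.05, 0, 0], [0, 0, 0, 0, 0, 0, 0], [0, 0, 0, 0, 0, 0, 0.3], [0, 0, 0, 0, 0, 0, 0.5], [0, 0, 0, 0, 0, 0, 0.7], [0, 0, 0, 0, 0, 0, 0.8], [0, 0, 0, 0, 0, 0, 1], [0, 0, 0, 0, 0, 0, 1], [0, 0, 0, 0, -0.3, 0, 1], [0, 0, 0, 0, -0.7, 0, 1]]}}

```text
time_s: 38.7
eef_pos: [0.6512, 0.095, 0.1364]
eef_rot: [-0.679, 0.68, -0.197, 0.194]
wrist_force: [-0.4, -0.3, -0.3]
opening: 0.997
```

Call:
{"fn": "step_arm", "kwargs": {"commands": [[0, 0, 0, 0, -1, 0, 1], [0, 0, 0, 0, -1, 0, 1], [0, 0, 0, 0, -1, 0, 1], [0, 0, 0, 0, -1, 0, 1], [0, 0, 0, 0, 0, -1, 1], [0, 0, 0, 0, 0, -1, 1], [0, 0, 0, 0, 0, 0, 1], [0, 0, 0, 0, 0, 0, 1]]}}

```text
time_s: 39.5
eef_pos: [0.6211, 0.0439, 0.2588]
eef_rot: [0.68, -0.679, 0.195, -0.196]
wrist_force: [-0.3, -0.4, 0.1]
opening: 0.998
```

```bash
python3 - <<'E'
from h import *
im,d,c,W=survey("wrist","z_wrist",["plug","nut","gasket"])
for s in ctrl.silhouettes("plug","wrist")[:1]: plugfit(im,W,c,s["pixels"])
im,d,c,W=survey("side","z_side",["plug","cap","tin"])
cv2.imwrite("pics/z_side_z.png",cv2.resize(im[80:200,290:450],None,fx=4,fy=4))
im,d,c,W=survey("top","z_top",["cap","tin","wrench","plug"])
print(ctrl.get_obs()["time_s"],ctrl.get_obs()["eef_pos"])
E
```

```text
wrist plug 0.78 px 317 128 zt 0.1591 cen [0.6521 0.0948] r 13.3 mean [0.6524 0.0946 0.158 ] rect [652.1  94.8  20.   19.4  58.4] 470 [121 130 136]
wrist nut 0.95 px 179 251 zt 0.027 cen [0.3602 0.0438] r 31.1 mean [0.3612 0.0452 0.0257] rect [361.   44.8  59.7  54.8  42.5] 648 [74 22 62]
wrist nut 0.69 px 259 221 zt 0.0272 cen [0.5007 0.0178] r 30.5 mean [0.4998 0.0185 0.0258] rect [500.4  17.4  54.8  59.1  85.3] 687 [ 93  77 153]
wrist nut 0.66 px 123 173 zt 0.0275 cen [0.3734 0.1851] r 30.5 mean [0.3742 0.186  0.0259] rect [373.4 185.2  52.5  61.   86.6] 807 [70 19 58]
wrist nut 0.57 px 315 122 zt 0.1363 cen [0.6524 0.0947] r 21.9 mean [0.6487 0.0981 0.136 ] rect [652.4  95.3  43.3  42.1  16.9] 104 [ 43 108 149]
wrist gasket 0.37 px 320 100 zt 0.1036 cen [0.6633 0.118 ] r 17.5 mean [0.6702 0.116  0.1016] rect [663.3 118.2   7.3  34.7  74.4] 30 [ 44  78 149]
plug top z 0.15805674461459557 rect ((652.2256469726562, 94.401123046875), (19.787498474121094, 19.393360137939453), 60.40362548828125)
head z 0.1360861822180293 ((652.399169921875, 94.68429565429688), 21.668006896972656)
side p
[... 525 characters left out ...]
061] rect [630.1 352.7  32.1  98.2  82.7] 68 [104 107 103]
top cap 0.61 px 436 221 zt 0.0373 cen [ 0.4445 -0.3017] r 21.9 mean [ 0.4446 -0.3018  0.035 ] rect [ 444.8 -302.4   41.7   40.7   61.9] 139 [93 95 96]
top tin 0.82 px 466 165 zt 0.0725 cen [ 0.5814 -0.3825] r 30.7 mean [ 0.5815 -0.3819  0.0703] rect [ 580.8 -382.5   56.5   60.    31.4] 313 [120 129 129]
top wrench 0.68 px 177 145 zt 0.011 cen [0.6274 0.2343] r 179.4 mean [0.6666 0.3462 0.0213] rect [586.6 280.6 358.6 139.6  41.4] 204 [129 136 135]
top wrench 0.37 px 321 126 zt 0.1312 cen [ 0.6531 -0.0271] r 160.3 mean [ 0.7456 -0.0624  0.1567] rect [663.    3.2 108.6 320.3  72. ] 218 [56 65 52]
40.2 [0.62097999 0.04418072 0.25788932]
```

View pics/z_side_z.png

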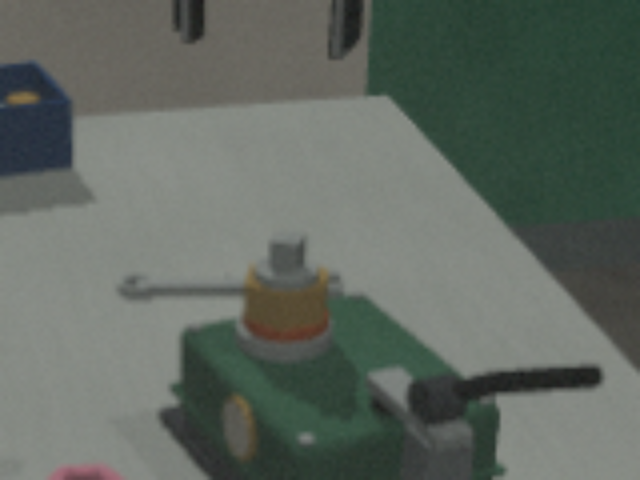

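View pics/z_wrist.png

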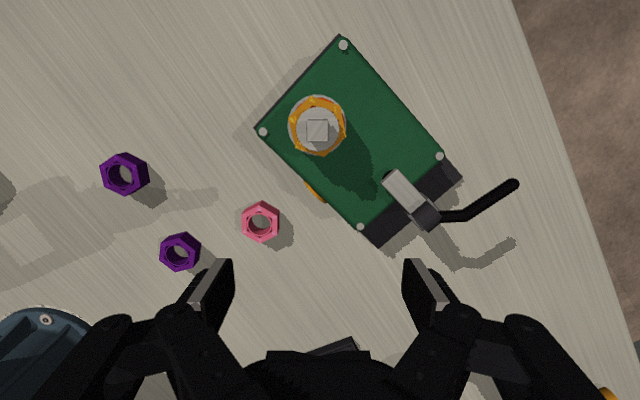

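View pics/z_top.png

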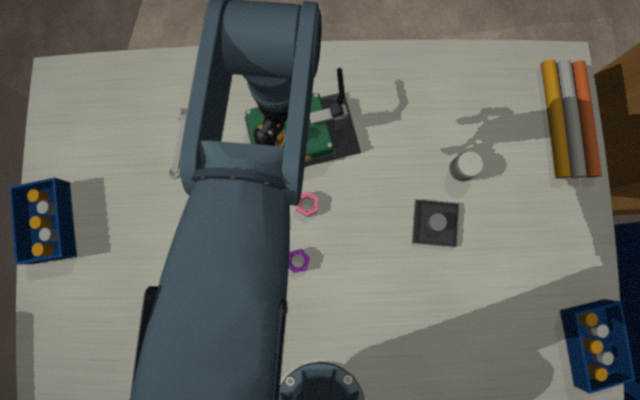

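The pictures show the finished stack: boss, orange gasket, brass nut, plug. The plug's head top is at 0.136 and its grip top at 0.158, exactly the seated heights. The cap stands in the tray at (436,221), and the tin and wrench haven't moved. Handing in.

```bash
python3 - <<'E'
from h import *
print(ctrl.hand_in())
E
```

```text
the job is handed in; nothing more can be done
None
```

The job is done and handed in at about 40 s, well inside the 144 s limit. The dust cap stands in the steel tray. The gasket, brass nut and test plug are stacked on the boss in that order, and each was let go before I took the next.

**Last checks**

| Part | Measured | Expected |
|---|---|---|
| Gasket, top face | 0.102 m | 0.102 m |
| Nut, top face | 0.128 m | 0.128 m |
| Plug, head top | 0.136 m | 0.136 m |
| Plug, grip top | 0.158 m | 0.158 m |
| Cap in tray, top face | 0.034–0.035 m | 0.034 m |

- **Centring:** the plug's axis is within about 2 mm of the boss axis. The gripper was open and clear of everything at the end.
- **Bystanders:** the tin measured the same place before and after. The wrench, partly hidden by the arm in the last top view, looks unmoved.

**What disagreed**
- **Missed first grasp:** the first close on the cap caught nothing, because the real fingertips sit about 37 mm behind the reported TCP. The wrist and side cameras agreed on this. I corrected for it from then on; nothing was disturbed.
- **Contact force:** the highest wrist force in the readings after each move was about 14 N, when I gripped the gasket on the counter.
- **Camera offset:** the side camera put the top of the stack about 5–6 mm off in y compared with the wrist camera. I trusted the wrist camera, and the fits bore it out.

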